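# Fill a picking bin on the counting scale from a scoop tray

### The arm

A 7-joint arm with a two-finger parallel gripper is mounted at the origin on the work surface. World frame = base frame: x ahead of the robot, y to its left, z up, the work surface at z = 0. Lengths are in m, angles in rad, forces in N, time in s.
With the tool pointing down it reaches from about 0.425 to 0.925 m from the base axis. Payload 6.8 kg.
Tool frame: the origin (TCP) lies midway between the tips of the shut fingers; the grasp point (between the pads) lies 19 mm behind it (bot.grasp_offset is the distance from the TCP to the grasp point, in m); z points along the fingers, x is the direction in which the jaws open and shut, and the axes are right-handed (so a half turn about z gives the same grasp; the last joint's range is limited). The gripper opens to 85 mm and grips with 20 to 120 N. Pads are 22 mm wide; open, the fingers measure 114 mm over their backs; the gripper's body (76 mm by 85 mm) begins 54 mm behind the grasp point. The pads swing forward as they close: fully open they stand 13 mm farther back than shut.
Start: joints at [-1.345, 0.477, 0.022, 1.555, -0.011, 1.109, -0.083], TCP at [0.221, 0.638, 0.195] pointing down, gripper open.
Joint ranges: [-2.96, 2.96], [-0.34, 2.1], [-1.41, 1.46], [0.24, 2.44], [-1.37, 4.51], [0.17, 1.92], [-2.96, 2.96]. Speed limits (rad/s): [2.39, 2.39, 3.14, 3.14, 3.14, 3.14, 3.14].

### API

Orientations are given as a unit quaternion [w, x, y, z].
In Python, from station import bot, imaging gives the robot as it stands. The module is installed in compiled form; this text tells all that it offers.
- The arm moves only by the tool apply_moves, never from a script. Its argument "increments" is a list of rows, each a list of 7 numbers: the shift along the tool's x, y, z in mm, then the turn, a rotation vector about the tool's x, y, z in degrees, then the closure, from -1 (fully open) to 1 (shut). In form: [[dx, dy, dz, rx, ry, rz, grip], ...]. A call has exactly 8 rows; each row shifts and turns the pose as measured when the row begins, along the tool's axes as they then stand; what a row does not reach is not made up. A row lasts 1/8 s, in which the tool goes at most 62.5 mm and 10.7 degrees, less where a joint would pass 70% of its speed; a pose out of reach is approached as far as the arm can. A call with a gripper value outside its range is refused whole. The fingers move at their own pace and stop on an object; "grip_force" is the grip in N (left out, the last holds). Time passes only in rows, so rows that do not move let the fingers close, or fill a call up. It gives the time, the measured TCP pose, the force and the opening at its end, in the units of the state.
- bot.get_obs(): the state, without advancing time (a new reading comes with each control period).
- imaging.read_camera(name): name is "scene" or "top" or "wrist"; returns the picture (384x512x3 uint8, red, green, blue); there is no depth.
- imaging.get_calibration(name): a dict with "K" (3x3 intrinsics, pixels), "k1" (the pictures are not rectified: a ray, as slopes to the right and down, at radius r is drawn at 1 + k1 r^2 times it, then the intrinsics apply), "extrinsics" (4x4, takes a point from camera to world coordinates). Camera axes: x right, y down, z forward; pixel columns grow to the right and rows downward; lengths in m; the calibration is good to about 2 mm. A picture is of the moment at which its call begins: read the wrist's pose just before it. get_calibration takes no time and is no camera call; for the wrist camera it gives the pose at the moment of the call.
- bot.hand_in(): hands the job in, once; it reports no verdict.
The state is a dict: "t": time; "q": joint angles; "joint_vel": joint speeds; "joint_torque": joint torques, N m; "eef_pos": TCP position; "tool_rot": TCP orientation; "contact_force": force on the tool from outside, world axes, zero at the start; "torque": the same for the moment, N m; "gripper_width": opening from 0.0 (shut) to 1.0 (fully open).
Only numpy, scipy, OpenCV 4.12 (cv2) and the standard library are available. Lean on these libraries where they do the work, as an engineer would, in place of code of your own. Each camera call takes 0.05 s, during which the arm holds its last target.

### The job

Lift the wide empty picking bin up and off the rail it hangs on and set it down upright in the middle of the counting scale's platform. Then carry the scoop tray over to it by its handle, tip all three pipe fittings off the tray into the bin, and set the empty tray back down flat on the bench. Set the bin and the tray down rather than dropping them, and leave the narrow bin, the carton and the tape roll alone.

Things in the scene. Friction and masses are not known exactly. Their poses are not given: they have to be found in the camera images.
- bin_mid (a point): the wide red picking bin, at either end of the rail: open top, 180 mm wide (its y), 190 deep (its x), 110 high, 0.26 kg, walls 5 mm, floor 4 mm. Point: its middle, 55 mm above its underside. z up, -x towards its low front. Side walls (rims 8 mm thick, 14 deep) are 110 mm high over the rear 115 mm and slope down to the 60 mm high front
- bin_front_lip (a point): middle of the top edge of the wide bin's front wall, 60 mm above its underside, axes as the bin's. A straight grip lip 10 mm thick (x) and 20 mm deep runs across the full width here, this point half-way through its thickness; below it the wall is 5 mm, flush outside
- bin: the wide bin: centre of its underside, axes as above. It hangs by a down-turned lip along the top of its back: 17 mm out from the back wall, 22 mm down, with a slot 9 mm wide (6 mm of roof above) that takes the rail. Lift it straight up 25 mm or more, then draw it away from the rail towards its front
- rack: fixed hanging rack on the bench. Origin: on the bench under the rail; y along the rail, -x the side where the bins hang. Rail 460 mm long, 6 mm thick, top edge 200 mm above the bench. Bins hang 95 mm to either side of the middle, undersides 96 mm above the bench, backs against a lower rail. Posts 30 mm square, 220 mm high at y +-235 mm; feet 10 mm high reach 140 mm forward
- narrow_bin_mid (a point): bystander: the narrow red bin, 100 mm wide, else like the wide one, hanging at the other end of the same rail; leave it hanging. Point: its middle, 55 mm above its underside
- scale_top (a point): middle of the counting scale's flat steel platform, on its top, 55 mm above the bench. Platform 240 mm (x) by 220 mm (y), fixed and rigid. Its grey console with display and keys lies on its -x side, reaching 200 mm from the middle, about as high as the platform
- tray_handle (a point): centre of the black grip bar of the sheet-steel scoop tray, 100 mm above the tray's underside, about over its centre of mass. z up, -x towards the tray's open spout. The bar runs across the tray (y): 14 mm thick (x), 24 high, 120 long, under a flush steel strap (top 112 mm above the underside), on a strip at either side; the fittings pass beneath it
- tray: the scoop tray: centre of its underside, 100 mm below and 5 mm nearer the spout than the handle point; axes as above. 210 mm long (x), 162 wide, 0.34 kg, floor 4 mm thick, walls 45 mm high at the back and sides, no wall at the spout, where it is 136 mm wide inside. Stands loose and flat on the bench
- tray_spout (a point): middle of the tray floor's front edge at the open spout, on the floor's top side, 110 mm from the handle point along -x and 96 mm below it; axes as the tray's
- tee_mid (a point): smooth grey plastic pipe tee lying flat in the tray; sockets 40 mm across, so 40 mm high as it lies; 80 mm along its x by 62 mm. Point: middle of its outline, half-way up. Slides (or rolls) on the polished tray from a tilt of 14 to 20 deg. About 60 g
- elbow_a_mid (a point): smooth grey plastic pipe elbow lying flat in the tray; sockets 40 mm across, so 40 mm high as it lies; 62 by 62 mm. Point: middle of its outline, half-way up. Slides (or rolls) on the polished tray from a tilt of 14 to 20 deg. About 45 g
- elbow_b_mid (a point): smooth grey plastic pipe elbow (same as the other) lying flat in the tray; sockets 40 mm across, so 40 mm high as it lies; 62 by 62 mm. Point: middle of its outline, half-way up. Slides (or rolls) on the polished tray from a tilt of 14 to 20 deg. About 45 g
- carton: bystander: closed cardboard carton, 130 x 100 mm, 85 mm high, on the bench beyond the scale. Origin: centre of its underside
- tape_roll: bystander: roll of packing tape lying flat, 110 mm across, 48 mm high, on the bench beyond the scale. Origin: centre of its underside
Not all that is in view belongs to the job. Leave any green, orange or pink look-alike of the part that bears tee_mid alone.

How it is judged:
By the outcome, as a careful person would: the job done as asked, in the order asked, and still so for the second after the job is handed in, with the robot touching nothing.
It also fails if it takes over 61 s, if anything falls off the work surface, if the arm or the gripper's body presses on something with over 40 N, if the wrist force passes 120 N, or if a joint passes its speed limit or range.

## Working session

There is one attempt and no reset: what is moved stays moved. The work goes in short steps, Python scripts to look and compute and a tool call to move; the robot and the scene stay as the last step left them, time stands still between calls to the robot, and variables do not carry over. Pictures are saved under pics/ and viewed, and the job is handed in when it is done.

Besides the shell and the picture viewer there is one more tool, called after "Request:" as name(argument=value, ...), one argument or row to a line, values as JSON. apply_moves: Moves the arm, as the interface text tells. Its arguments: {"type":"object","properties":{"increments":{"type":"array","items":{"type":"array","items":{"type":"number"}}},"grip_force":{"type":"number"}},"required":["increments"]}

```bash
mkdir -p pics; python3 - <<'E'
from station import bot, imaging
import cv2
o=bot.get_obs();print(o, bot.grasp_offset)
for n in("scene","top","wrist"):
    c=imaging.get_calibration(n);print(n,c)
    cv2.imwrite(f"pics/{n}0.png",imaging.read_camera(n)[:,:,::-1])
E
```

```text
{'t': 0.0, 'q': array([-1.34508064,  0.47782774,  0.0223375 ,  1.55649304, -0.01150587,
        1.10928944, -0.08309942]), 'joint_vel': array([ 0.00043909, -0.00045039, -0.00099855, -0.00017968,  0.00112061,
       -0.00011062, -0.00102776]), 'joint_torque': array([-2.50657496e-05, -5.96441102e+01,  1.60803817e+00, -2.81210732e+01,
        1.24724430e-02,  9.04106651e-03, -3.30868227e-05]), 'eef_pos': array([0.22095865, 0.63708956, 0.19438964]), 'tool_rot': array([ 6.01648665e-04,  8.14748221e-01,  5.79814146e-01, -7.28375518e-04]), 'contact_force': array([-0.30957621,  0.33669676, -0.21606299]), 'torque': array([ 0.00721596,  0.03388423, -0.03315859]), 'gripper_width': 1.0090655254538046} 0.0187
scene {'K': array([[483.9920636 ,   0.        , 257.66527054],
       [  0.        , 483.9920636 , 192.93748486],
       [  0.        ,   0.        ,   1.        ]]), 'k1': -0.15232359455327998, 'extrinsics': array([[ 0.81076046,  0.46282815, -0.35840979,  1.20421264],
       [ 0.58522367, -0.65491873,  0.4781158 , -0.79150124],
       [-0.01344383, -0.59738728, -0.8018402 ,  1.52414783],
  
[... 266 characters left out ...]
 array([[ 0.02430275, -0.99682427,  0.07583368,  0.49476018],
       [-0.99935299, -0.02623602, -0.0246022 ,  0.06300194],
       [ 0.02651364, -0.07518672, -0.99681693,  1.29280284],
       [ 0.        ,  0.        ,  0.        ,  1.        ]])}
wrist {'K': array([[324.27835182,   0.        , 254.51767176],
       [  0.        , 324.27835182, 189.64277025],
       [  0.        ,   0.        ,   1.        ]]), 'k1': 0.01890316677451974, 'extrinsics': array([[ 0.32826302,  0.90909802,  0.25648427,  0.15455233],
       [ 0.94458426, -0.31535705, -0.09116196,  0.66185156],
       [-0.00199104,  0.27219611, -0.96223974,  0.37316558],
       [ 0.        ,  0.        ,  0.        ,  1.        ]])}
```

View pics/scene0.png

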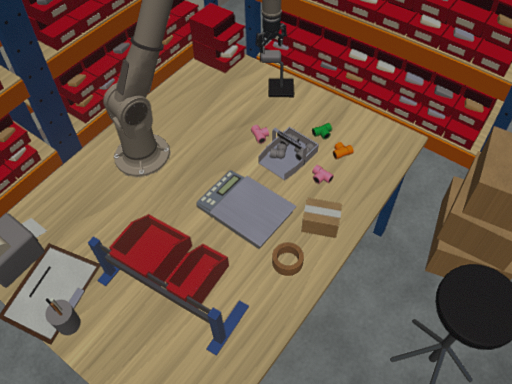

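View pics/top0.png

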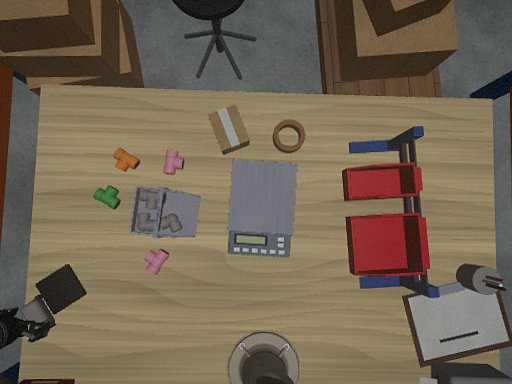

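View pics/wrist0.png

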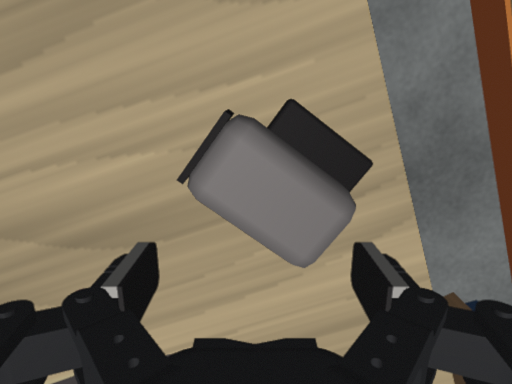

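```bash
cat > h.py <<'E'
import numpy as np, cv2
from station import bot, imaging
from scipy.spatial.transform import Rotation as R
def ray(c,u,v):
    K=c["K"];k=c["k1"]
    d=np.array([(u-K[0,2])/K[0,0],(v-K[1,2])/K[1,1]])
    s=d.copy()
    for _ in range(30): s=d/(1+k*(s@s))
    E=c["extrinsics"];w=E[:3,:3]@np.array([s[0],s[1],1.]);return E[:3,3],w
def onz(c,u,v,z):
    o,w=ray(c,u,v);return o+w*(z-o[2])/w[2]
def proj(c,p):
    E=c["extrinsics"];q=E[:3,:3].T@(np.asarray(p)-E[:3,3]);s=q[:2]/q[2]
    s=s*(1+c["k1"]*(s@s));return c["K"][:2,:2]@s+c["K"][:2,2]
def tri(cs,ps):
    A=0;b=0
    for c,p in zip(cs,ps):
        o,w=ray(c,*p);w=w/np.linalg.norm(w);M=np.eye(3)-np.outer(w,w);A=A+M;b=b+M@o
    x=np.linalg.solve(A,b);return x,[np.linalg.norm(proj(c,x)-p) for c,p in zip(cs,ps)]
def rot(o): q=o["tool_rot"];return R.from_quat([q[1],q[2],q[3],q[0]])
E
python3 - <<'E'
import cv2
t=cv2.imread("pics/top0.png");s=cv2.imread("pics/scene0.png")
def cr(im,x0,y0,x1,y1,k,n): cv2.imwrite(n,cv2.resize(im[y0:y1,x0:x1],None,fx=k,fy=k,interpolation=cv2.INTER_CUBIC))
cr(t,120,175,210,245,8,"pics/c1.png")
cr(t,335,120,435,295,3.4,"pics/c2.png")
cr(s,250,115,330,185,8,"pics/c3.png")
cr(s,85,205,255,355,4,"pics/c4.png")
E
```

```text
(no output)
```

View pics/c1.png

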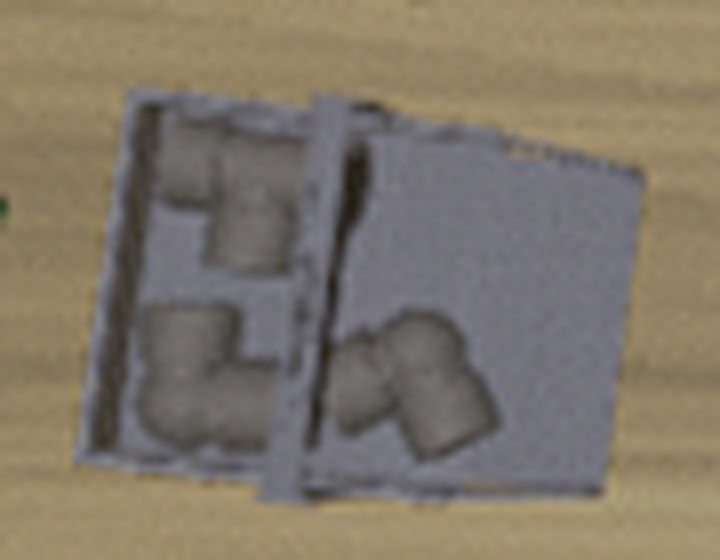

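View pics/c2.png

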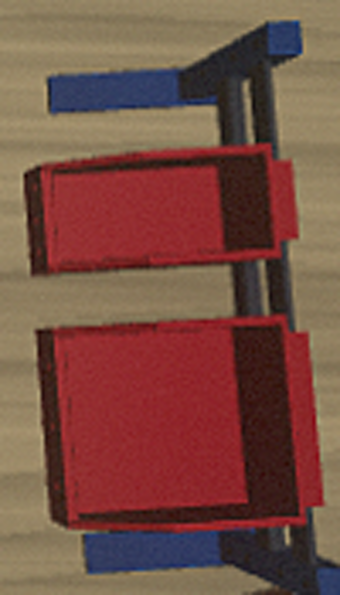

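View pics/c3.png

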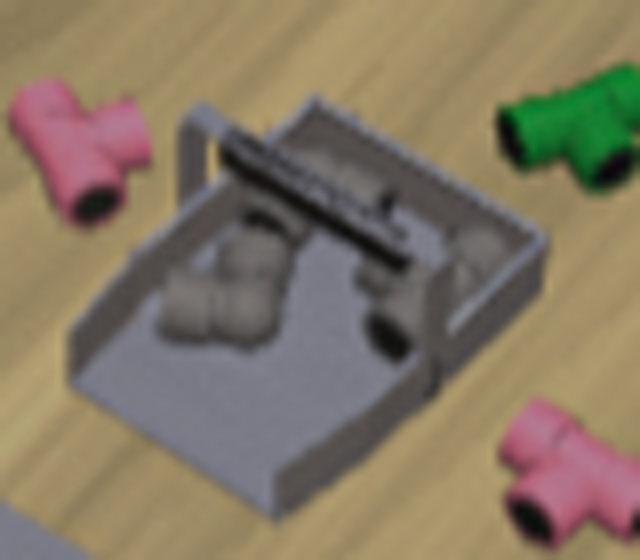

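View pics/c4.png

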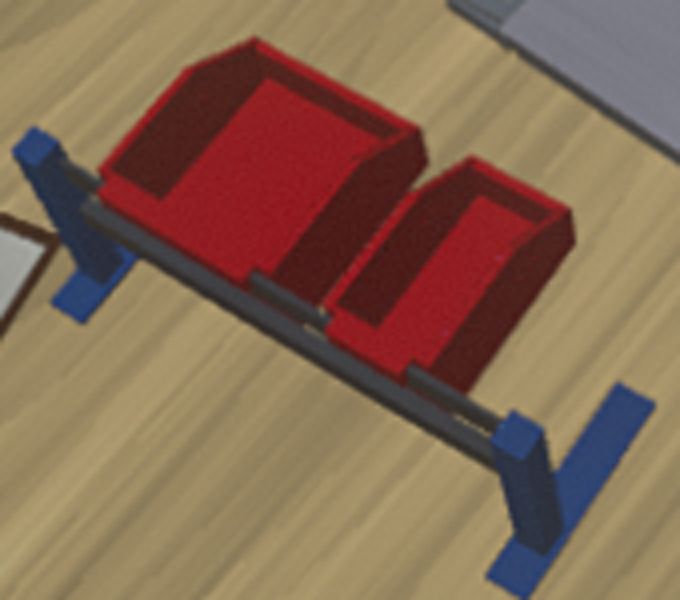

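```bash
python3 - <<'E'
import cv2
t=cv2.imread("pics/top0.png");s=cv2.imread("pics/scene0.png")
def cr(im,x0,y0,x1,y1,k,n):
    a=cv2.resize(im[y0:y1,x0:x1],None,fx=k,fy=k,interpolation=cv2.INTER_CUBIC)
    for x in range(x0,x1,10): cv2.putText(a,str(x),((x-x0)*k,9),0,.35,(255,255,255));cv2.line(a,((x-x0)*k,0),((x-x0)*k,a.shape[0]),(255,255,0),1) if 1 else 0
    for y in range(y0,y1,10): cv2.putText(a,str(y),(0,(y-y0)*k),0,.35,(255,255,255));cv2.line(a,(0,(y-y0)*k),(a.shape[1],(y-y0)*k),(255,255,0),1)
    cv2.imwrite(n,a)
cr(t,340,205,440,280,8,"pics/d1.png")
cr(t,220,150,310,265,5,"pics/d2.png")
cr(s,100,205,205,280,7,"pics/d3.png")
E
```

```text
(no output)
```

View pics/d1.png

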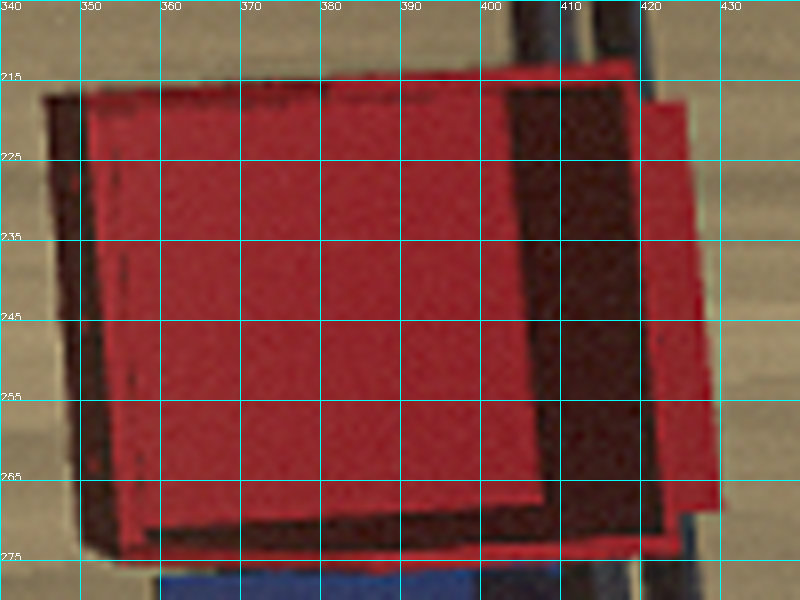

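View pics/d2.png

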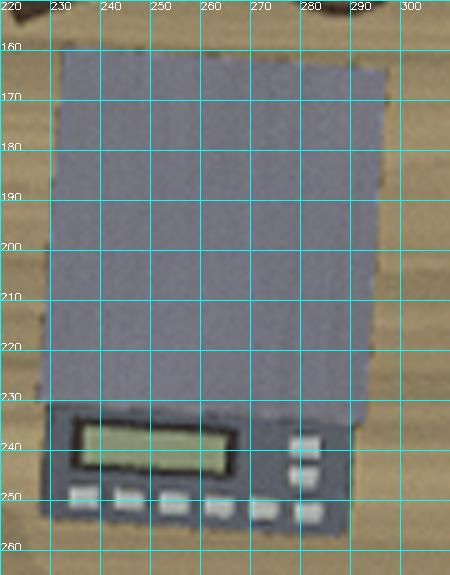

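View pics/d3.png

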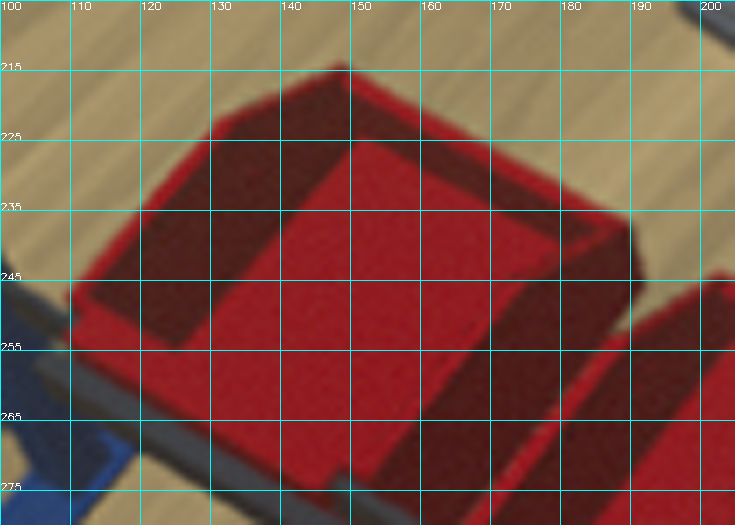

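```bash
python3 - <<'E'
from h import *
T=imaging.get_calibration("top");S=imaging.get_calibration("scene")
np.set_printoptions(precision=4,suppress=True)
print("lip far",a:=onz(T,350.9,216.3,.156),"near",b:=onz(T,355,274.3,.156),np.linalg.norm(a-b))
print("scene",a2:=onz(S,189.5,236.8,.156),b2:=onz(S,148.7,214.2,.156))
print(tri([T,S],[(350.9,216.3),(189.5,236.8)]),tri([T,S],[(355,274.3),(148.7,214.2)]))
d=(a-b);print("lip dir deg",np.degrees(np.arctan2(d[1],d[0])))
# rear top corners z .206
print("rear top", onz(T,418.8,212.5,.206),onz(T,425.3,274,.206))
c=[onz(T,*p,.055) for p in [(231.8,159.5),(297,164),(292.8,235),(228,231)]]
print("scale",np.array(c),np.mean(c,0),[np.linalg.norm(c[i]-c[(i+1)%4]) for i in range(4)])
h=[onz(T,*p,.112) for p in [(161.4,186.9),(155.2,237.5)]];print("strap",h,np.mean(h,0),np.linalg.norm(h[0]-h[1]))
bk=[onz(T,*p,.045) for p in [(136.3,186.3),(129.8,232.8)]];print("back",bk,np.mean(bk,0),np.linalg.norm(bk[0]-bk[1]))
sp=[onz(T,*p,.004) for p in [(200.3,197.5),(195.3,236.7)]];print("spout",sp,np.mean(sp,0),np.linalg.norm(sp[0]-sp[1]))
E
```

```text
lip far [ 0.5107 -0.2519  0.156 ] near [ 0.3354 -0.2649  0.156 ] 0.17583432433654347
scene [ 0.514  -0.2538  0.156 ] [ 0.3389 -0.2672  0.156 ]
(array([ 0.5113, -0.2526,  0.1518]), [np.float64(0.23105753257632428), np.float64(0.2097608676053627)]) (array([ 0.3353, -0.2658,  0.1514]), [np.float64(0.2511966353873567), np.float64(0.2098370566539061)])
lip dir deg 4.245802726223956
rear top [ 0.5264 -0.4383  0.206 ] [ 0.3485 -0.455   0.206 ]
scale [[ 0.6929  0.1243  0.055 ]
 [ 0.6839 -0.0961  0.055 ]
 [ 0.4452 -0.086   0.055 ]
 [ 0.4533  0.1297  0.055 ]] [0.5688 0.018  0.055 ] [np.float64(0.22052509032383874), np.float64(0.2389298298215879), np.float64(0.21582069209429627), np.float64(0.2396721441958003)]
strap [array([0.5896, 0.3415, 0.112 ]), array([0.4299, 0.3536, 0.112 ])] [0.5098 0.3476 0.112 ] 0.16010652644399478
back [array([0.5947, 0.4403, 0.045 ]), array([0.44  , 0.4538, 0.045 ])] [0.5174 0.447  0.045 ] 0.1553648653331897
spout [array([0.565 , 0.2318, 0.004 ]), array([0.4296, 0.244 , 0.004 ])] [0.4973 0.2379 0.004 ] 0.1358752628009028
```

Request:
apply_moves(
  increments=[
    [0,0,-40,0,0,-8,-1],
    [0,0,-40,0,0,-8,-1],
    [0,0,-40,0,0,-7,-1],
    [-50,28,0,0,0,0,-1],
    [-50,28,0,0,0,0,-1],
    [-50,28,0,0,0,0,-1],
    [-50,28,0,0,0,0,-1],
    [-50,28,0,0,0,0,-1],
  ],
)

```text
t: 1.15
eef_pos: [0.3811, 0.3959, 0.3154]
tool_rot: [0.001, 0.674, 0.739, -0.003]
contact_force: [0.7, 0.3, 0.7]
gripper_width: 0.999
```

Request:
apply_moves(
  increments=[
    [-55,24,0,0,0,0,-1],
    [-55,24,0,0,0,0,-1],
    [-55,24,0,0,0,0,-1],
    [-55,24,0,0,10,0,-1],
    [-40,24,0,0,10,0,-1],
    [0,0,0,0,10,0,-1],
    [0,0,0,0,10,0,-1],
    [0,0,0,0,10,0,-1],
  ],
)

```text
t: 2.15
eef_pos: [0.5263, 0.1456, 0.3129]
tool_rot: [-0.307, 0.613, 0.671, 0.284]
contact_force: [-0.6, 0.6, -0.3]
gripper_width: 0.999
```

```bash
python3 - <<'E'
from h import *
np.set_printoptions(precision=3,suppress=True)
o=bot.get_obs();print(o['t'],o['eef_pos'],o['q']);print(rot(o).as_matrix())
E
```

```text
2.15 [0.526 0.146 0.313] [-0.147  0.312  0.331  1.852 -0.937  1.416  2.208]
[[-0.061  0.996 -0.064]
 [ 0.648  0.088  0.757]
 [ 0.759  0.004 -0.651]]
```

Request:
apply_moves(
  increments=[
    [0,-20,0,0,-10,0,-1],
    [0,-20,0,0,-10,0,-1],
    [0,-20,0,0,-10,0,-1],
    [0,-20,0,0,-10,0,-1],
    [0,-20,0,0,-9,0,-1],
    [-55,0,0,0,0,0,-1],
    [-55,0,0,0,0,0,-1],
    [-55,0,0,0,0,0,-1],
  ],
)

```text
t: 3.15
eef_pos: [0.4382, -0.0323, 0.3063]
tool_rot: [0.004, 0.677, 0.736, -0.01]
contact_force: [1.0, -0.1, 0.2]
gripper_width: 0.997
```

```bash
cat >> h.py <<'E'
def st(target=None,grasp=False):
    np.set_printoptions(precision=4,suppress=True)
    o=bot.get_obs();M=rot(o).as_matrix();p=o['eef_pos'];g=p-M[:,2]*bot.grasp_offset
    print(round(o['t'],2),'tcp',p,'grasp',g,'F',o['contact_force'],'w',o['gripper_width']);print(M)
    if target is not None: print('tool delta mm',1000*M.T@(np.asarray(target)-(g if grasp else p)))
    return o
E
python3 - <<'E'
from h import *
st([.425,-.264,.146],True)
E
```

```text
3.15 tcp [ 0.4382 -0.0323  0.3063] grasp [ 0.4384 -0.0319  0.325 ] F [ 0.9964 -0.068   0.2238] w 0.9966745464642858
[[-0.0839  0.9964 -0.0079]
 [ 0.9963  0.0838 -0.0209]
 [-0.0202 -0.0096 -0.9998]]
tool delta mm [-226.4606  -31.021   183.8787]
```

Request:
apply_moves(
  increments=[
    [-56,-8,20,0,1.2,0.5,-1],
    [-56,-8,20,0.5,0,0,-1],
    [-56,-8,20,0,0,0,-1],
    [-56,-8,10,0,0,0,-1],
    [0,0,0,0,0,0,-1],
    [0,0,0,0,0,0,-1],
    [0,0,0,0,0,0,-1],
    [0,0,0,0,0,0,-1],
  ],
)

```text
t: 4.15
eef_pos: [0.4215, -0.2664, 0.2363]
tool_rot: [-0.006, 0.681, 0.733, -0.005]
contact_force: [0.2, -0.7, 0.1]
gripper_width: 1.001
```

```bash
python3 - <<'E'
from h import *
st([.425,-.264,.146],True)
c=imaging.get_calibration("wrist");im=imaging.read_camera("wrist")
im=im.copy()
for p in [(.425,-.264,.156),(.425,-.259,.156),(.513,-.2525,.156),(.337,-.266,.156)]:
    u=proj(c,p);print(u);cv2.circle(im,tuple(int(round(x)) for x in u),2,(0,255,0),-1)
cv2.imwrite("pics/w1.png",im[:,:,::-1])
E
```

```text
4.15 tcp [ 0.4215 -0.2664  0.2363] grasp [ 0.4217 -0.2664  0.255 ] F [ 0.1788 -0.6777  0.1364] w 1.0008907196789787
[[-0.0735  0.9972 -0.0147]
 [ 0.9973  0.0735  0.0007]
 [ 0.0018 -0.0146 -0.9999]]
tool delta mm [  1.9735   5.022  108.9646]
[254.8258 191.8035]
[260.8222 192.2227]
[260.4222 286.7226]
[260.6661  80.2088]
```

View pics/w1.png

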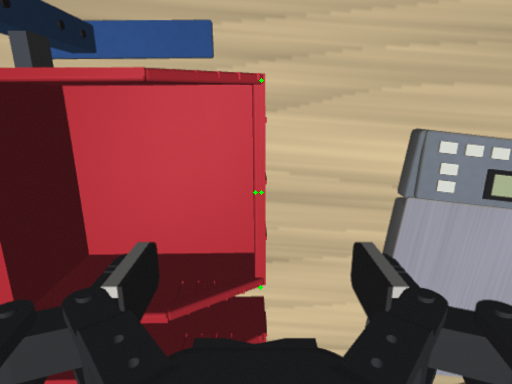

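Request:
apply_moves(
  increments=[
    [6,1,30,-0.8,0,0,-1],
    [0,0,40,0,0,0,-1],
    [0,0,38,0,0,0,-1],
    [0,0,0,0,0,0,-1],
    [0,0,0,0,0,0,1],
    [0,0,0,0,0,0,1],
    [0,0,0,0,0,0,1],
    [0,0,0,0,0,0,1],
  ],
  grip_force=90,
)

```text
t: 5.2
eef_pos: [0.4282, -0.2583, 0.1321]
tool_rot: [0.004, 0.678, 0.735, 0.004]
contact_force: [-0.1, 0.2, -0.4]
gripper_width: 0.14
```

```bash
python3 - <<'E'
from h import *
st([.422,-.2605,.146],True)
E
```

```text
5.2 tcp [ 0.4282 -0.2583  0.1321] grasp [ 0.4279 -0.2583  0.1508] F [-0.139   0.2161 -0.4027] w 0.14030007494416866
[[-0.0809  0.9966  0.0121]
 [ 0.9967  0.0809  0.0004]
 [-0.0006  0.0121 -0.9999]]
tool delta mm [-1.7484 -6.1666  4.732 ]
```

Request:
apply_moves(
  increments=[
    [0,0,0,0,0,0,1],
    [0,0,-8,0,0,0,1],
    [0,0,-8,0,0,0,1],
    [0,0,-8,0,0,0,1],
    [0,0,-8,0,0,0,1],
    [0,0,-8,0,0,0,1],
    [0,0,-8,0,0,0,1],
    [0,0,0,0,0,0,1],
  ],
)

```text
t: 6.2
eef_pos: [0.428, -0.2587, 0.1847]
tool_rot: [0.005, 0.678, 0.735, 0.005]
contact_force: [0.7, -1.2, 0.0]
gripper_width: -0.001
```

```bash
python3 - <<'E'
from h import *
o=st();print(o['torque'])
a=imaging.read_camera("scene");b=imaging.read_camera("wrist");st()
cv2.imwrite("pics/l1.png",np.hstack([cv2.resize(a[190:360,80:260],(510,480)),cv2.resize(b,(290,217)).__class__(0) if 0 else cv2.copyMakeBorder(cv2.resize(b,(290,218)),0,262,0,0,cv2.BORDER_CONSTANT)])[:,:,::-1])
E
```

```text
6.2 tcp [ 0.428  -0.2587  0.1847] grasp [ 0.4278 -0.2587  0.2034] F [ 0.7157 -1.2212  0.0216] w -0.0008630683798132994
[[-0.0806  0.9967  0.0141]
 [ 0.9967  0.0806 -0.0001]
 [-0.0012  0.0141 -0.9999]]
[-0.0372  0.0373 -0.0018]
6.3 tcp [ 0.4276 -0.2585  0.184 ] grasp [ 0.4274 -0.2585  0.2027] F [0.5293 0.4843 0.0872] w 0.0006216162837593135
[[-0.0806  0.9967  0.013 ]
 [ 0.9967  0.0806  0.0003]
 [-0.0008  0.013  -0.9999]]
```

View pics/l1.png

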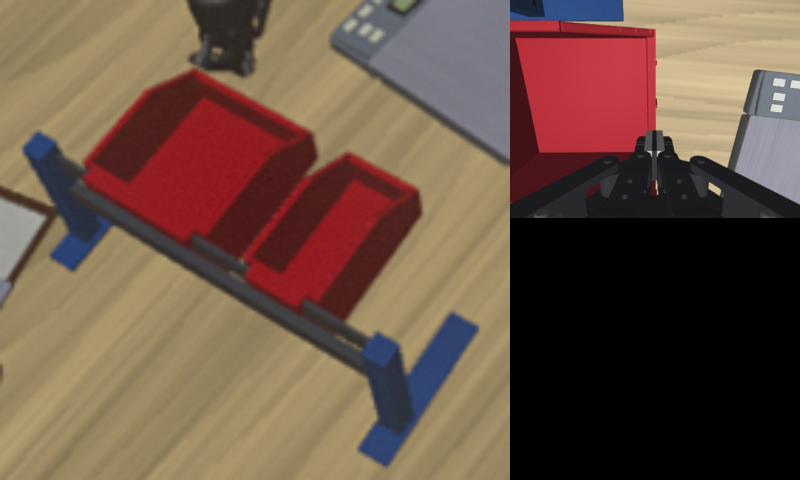

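```bash
python3 - <<'E'
from h import *
c=imaging.get_calibration("wrist");b=imaging.read_camera("wrist")
for z in(.156,.15): print([onz(c,*p,z) for p in [(257,57),(257.5,65)]])
cv2.imwrite("pics/w2.png",cv2.resize(b[20:340,130:380],None,fx=2,fy=1.8)[:,:,::-1])
E
```

```text
[array([ 0.33480604, -0.26269017,  0.156     ]), array([ 0.3391512 , -0.26203438,  0.156     ])]
[array([ 0.33421063, -0.2626987 ,  0.15      ]), array([ 0.33868253, -0.26202378,  0.15      ])]
```

View pics/w2.png

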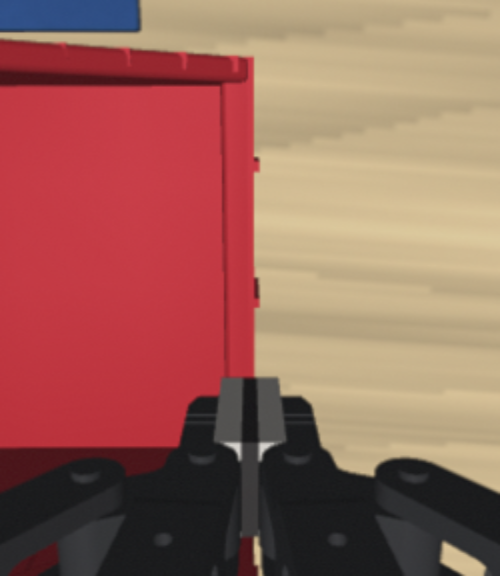

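Request:
apply_moves(
  increments=[
    [-2.5,-5,0,0.7,0,0,-1],
    [0,0,0,0,0,0,-1],
    [0,0,10,0,0,0,-1],
    [0,0,14,0,0,0,-1],
    [0,0,18,0,0,0,-1],
    [0,0,18,0,0,0,-1],
    [0,0,0,0,0,0,1],
    [0,0,0,0,0,0,1],
  ],
  grip_force=100,
)

```text
t: 7.35
eef_pos: [0.4205, -0.2608, 0.1176]
tool_rot: [-0.002, 0.678, 0.735, -0.002]
contact_force: [0.4, -0.4, -0.0]
gripper_width: 0.607
```

Request:
apply_moves(
  increments=[
    [0,0,0,0,0,0,1],
    [0,0,0,0,0,0,1],
    [0,0,0,0,0,0,1],
    [0,0,0,0,0,0,1],
    [0,0,0,0,0,0,1],
    [0,0,0,0,0,0,1],
    [0,0,0,0,0,0,1],
    [0,0,0,0,0,0,1],
  ],
)

```text
t: 8.35
eef_pos: [0.4213, -0.2626, 0.1192]
tool_rot: [0.0, 0.678, 0.735, -0.002]
contact_force: [-0.1, -1.9, -0.5]
gripper_width: 0.036
```

```bash
python3 - <<'E'
from h import *
o=st();print(o['torque'])
b=imaging.read_camera("wrist")
cv2.imwrite("pics/w3.png",b[:,:,::-1])
E
```

```text
8.35 tcp [ 0.4213 -0.2626  0.1192] grasp [ 0.4213 -0.2626  0.1379] F [-0.1048 -1.8722 -0.5331] w 0.03638466414291597
[[-0.0797  0.9968 -0.002 ]
 [ 0.9968  0.0797 -0.0024]
 [-0.0023 -0.0021 -1.    ]]
[-0.4774  0.0392 -0.0221]
```

View pics/w3.png

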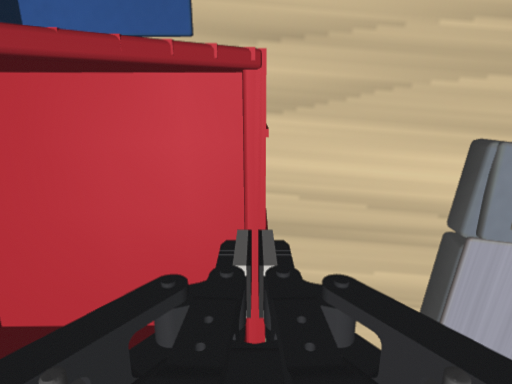

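Request:
apply_moves(
  increments=[
    [0,0,-5,0,0,0,1],
    [0,0,-6,0,0,0,1],
    [0,0,-7,0,0,0,1],
    [0,0,-7,0,0,0,1],
    [0,0,-7,0,0,0,1],
    [0,0,-7,0,0,0,1],
    [0,0,-7,0,0,0,1],
    [0,0,0,0,0,0,1],
  ],
)

```text
t: 9.4
eef_pos: [0.4212, -0.2582, 0.1683]
tool_rot: [-0.003, 0.678, 0.735, 0.0]
contact_force: [-0.5, 0.4, 0.4]
gripper_width: 0.001
```

```bash
python3 - <<'E'
from h import *
o=st();print(o['torque'])
a=imaging.read_camera("scene");b=imaging.read_camera("wrist");st()
cv2.imwrite("pics/l2.png",cv2.resize(a[190:360,80:260],(540,510))[:,:,::-1]);cv2.imwrite("pics/w4.png",b[:,:,::-1])
E
```

```text
9.4 tcp [ 0.4212 -0.2582  0.1683] grasp [ 0.4213 -0.2583  0.187 ] F [-0.5391  0.3909  0.3589] w 0.0009453519573938064
[[-0.0816  0.9967 -0.0037]
 [ 0.9967  0.0816  0.0044]
 [ 0.0046 -0.0033 -1.    ]]
[-0.0492  0.0072 -0.0081]
9.5 tcp [ 0.4208 -0.258   0.1677] grasp [ 0.4209 -0.2581  0.1864] F [ 0.3643  0.6949 -0.5942] w 0.004881589595678053
[[-0.0814  0.9967 -0.0047]
 [ 0.9967  0.0814  0.0047]
 [ 0.0051 -0.0043 -1.    ]]
```

View pics/l2.png

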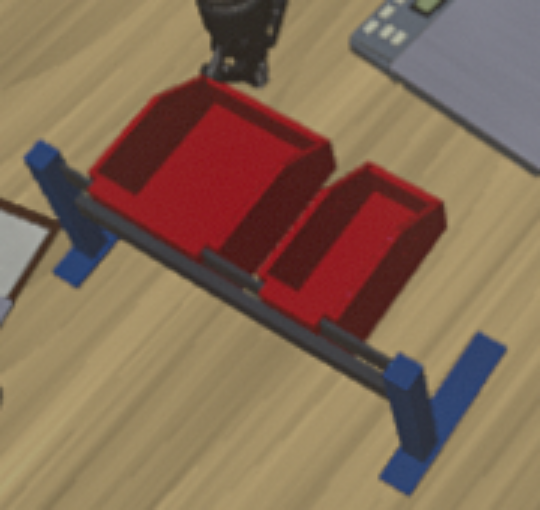

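View pics/w4.png

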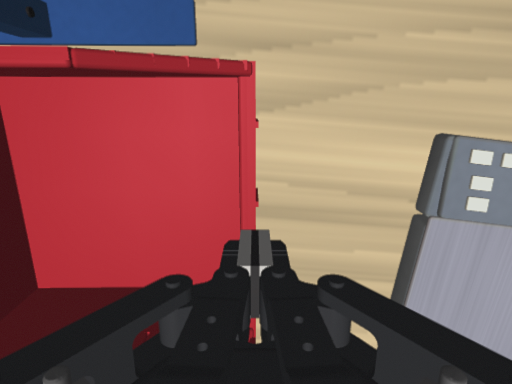

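```bash
python3 - <<'E'
from h import *
T=imaging.get_calibration("top");S=imaging.get_calibration("scene");W=imaging.get_calibration("wrist")
print(W["extrinsics"])
print(tri([W,T],[(254.5,62),(355,274.3)]),tri([W,S],[(254.5,62),(148.7,214.2)]))
for z in (.13,.14,.15,.156): print(z,onz(W,254.5,62,z),onz(W,255.5,180,z),onz(W,240,180,z))
p=bot.get_obs()['eef_pos'];print("tcp at",proj(W,p),"pt below",[proj(W,(p[0],p[1],z)) for z in(.156,.14)])
E
python3 - <<'E'
import cv2
b=cv2.imread("pics/w3.png");c=cv2.imread("pics/w4.png")
import numpy as np
f=lambda a:cv2.resize(a[220:350,210:302],None,fx=4.2,fy=4.2,interpolation=cv2.INTER_CUBIC)
cv2.imwrite("pics/f.png",np.hstack([f(b),f(c)]))
E
```

```text
[[-0.08067222  0.96043684  0.26655782  0.35156171]
 [ 0.99672664  0.07631301  0.02668962 -0.26281797]
 [ 0.00529186  0.26783839 -0.96344932  0.34662089]
 [ 0.          0.          0.          1.        ]]
(array([ 0.33408738, -0.26363054,  0.1598017 ]), [np.float64(3.656437740008275), np.float64(0.6170696132254835)]) (array([ 0.33095841, -0.26300016,  0.14398835]), [np.float64(0.9829607080910301), np.float64(0.16050837148750707)])
0.13 [ 0.32918377 -0.26349014  0.13      ] [ 0.40458073 -0.25669894  0.13      ] [ 0.4054268  -0.26732132  0.13      ]
0.14 [ 0.33021681 -0.26345911  0.14      ] [ 0.40213318 -0.25698142  0.14      ] [ 0.4029402  -0.26711343  0.14      ]
0.15 [ 0.33124986 -0.26342808  0.15      ] [ 0.39968563 -0.25726389  0.15      ] [ 0.40045359 -0.26690554  0.15      ]
0.156 [ 0.33186969 -0.26340946  0.156     ] [ 0.3982171  -0.25743338  0.156     ] [ 0.39896163 -0.2667808   0.156     ]
tcp at [251.56751779 221.81121462] pt below [array([251.6326762 , 215.01006939]), array([251.71101669, 206.82692564])]
```

View pics/f.png

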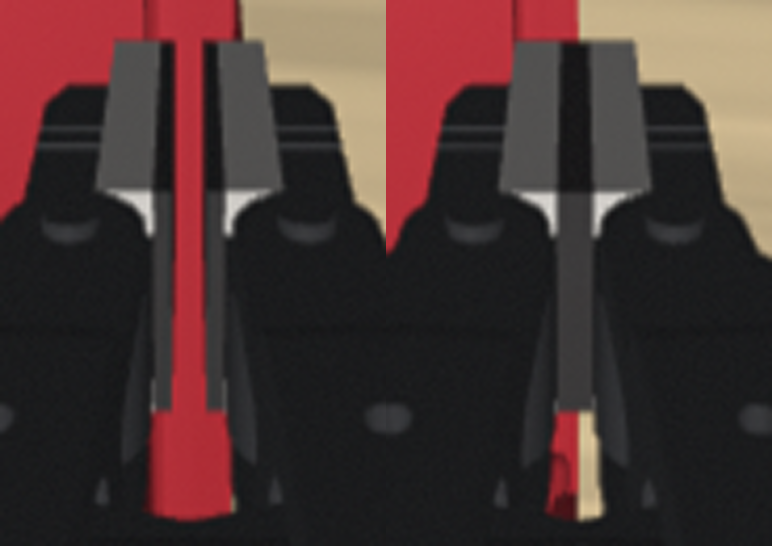

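Request:
apply_moves(
  increments=[
    [-2,1,0,0,0,0,-1],
    [0,0,0,0,0,0,-1],
    [0,0,0,0,0,0,-1],
    [0,0,14,0,0,0,-1],
    [0,0,14,0,0,0,-1],
    [0,0,13,0,0,0,0.6],
    [0,0,0,0,0,0,0.7],
    [0,0,0,0,0,0,1],
  ],
  grip_force=40,
)

```text
t: 10.5
eef_pos: [0.4206, -0.26, 0.1221]
tool_rot: [-0.005, 0.678, 0.735, -0.001]
contact_force: [-0.2, -0.5, 0.3]
gripper_width: 0.374
```

Request:
apply_moves(
  increments=[
    [0,0,0,0,0,0,1],
    [0,0,0,0,0,0,1],
    [0,0,0,0,0,0,1],
    [0,0,0,0,0,0,1],
    [0,0,-2,0,0,0,1],
    [0,0,-2,0,0,0,1],
    [0,0,0,0,0,0,1],
    [0,0,0,0,0,0,1],
  ],
)

```text
t: 11.5
eef_pos: [0.4216, -0.2605, 0.1277]
tool_rot: [-0.003, 0.678, 0.735, -0.0]
contact_force: [0.1, -0.9, 0.3]
gripper_width: -0.002
```

```bash
python3 - <<'E'
from h import *
o=st();print(o['torque'])
b=imaging.read_camera("wrist")
cv2.imwrite("pics/w5.png",b[:,:,::-1])
E
```

```text
11.5 tcp [ 0.4216 -0.2605  0.1277] grasp [ 0.4217 -0.2605  0.1464] F [ 0.1289 -0.8594  0.2921] w -0.0015722172512414993
[[-0.0807  0.9967 -0.0054]
 [ 0.9967  0.0807  0.0041]
 [ 0.0045 -0.005  -1.    ]]
[-0.0195 -0.0196 -0.0319]
```

View pics/w5.png

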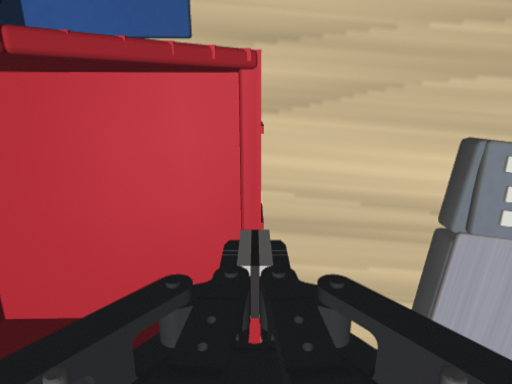

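```bash
python3 - <<'E'
from h import *
T=imaging.get_calibration("top");S=imaging.get_calibration("scene")
st()
print("prev",proj(S,(.421,-.258,.1677)))
p=bot.get_obs()['eef_pos'];print(proj(S,p),proj(T,p),"lip",proj(S,(.422,-.2605,.156)),proj(T,(.422,-.2605,.156)))
a=imaging.read_camera("scene");t=imaging.read_camera("top")
cv2.imwrite("pics/s6.png",cv2.resize(a[170:270,110:230],None,fx=6,fy=6,interpolation=cv2.INTER_CUBIC)[:,:,::-1])
cv2.imwrite("pics/t6.png",cv2.resize(t[195:290,320:440],None,fx=6,fy=6,interpolation=cv2.INTER_CUBIC)[:,:,::-1])
E
```

```text
11.55 tcp [ 0.4216 -0.2605  0.1277] grasp [ 0.4217 -0.2605  0.1464] F [0.4424 0.2668 0.4976] w -0.0022759373194933697
[[-0.0807  0.9967 -0.0053]
 [ 0.9967  0.0807  0.0041]
 [ 0.0045 -0.005  -1.    ]]
prev [167.4098 222.109 ]
[168.9738 229.0622] [351.0266 244.949 ] lip [167.703  224.6477] [353.6027 245.4674]
```

View pics/s6.png

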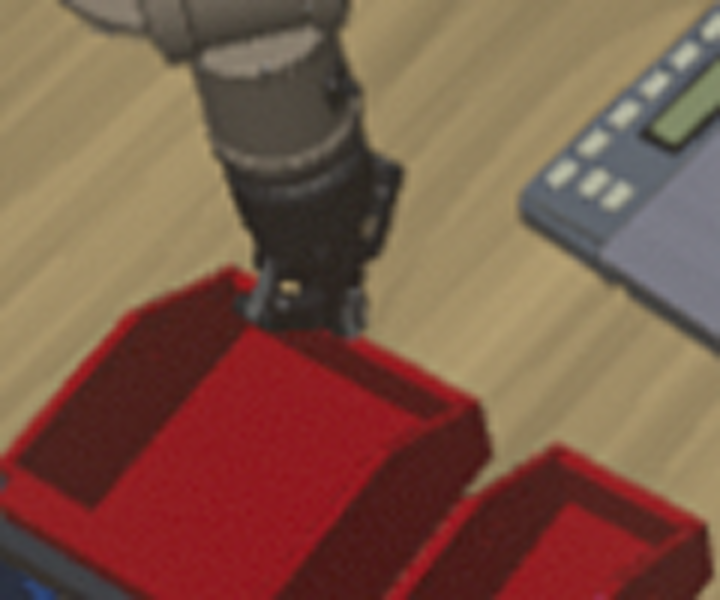

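View pics/t6.png

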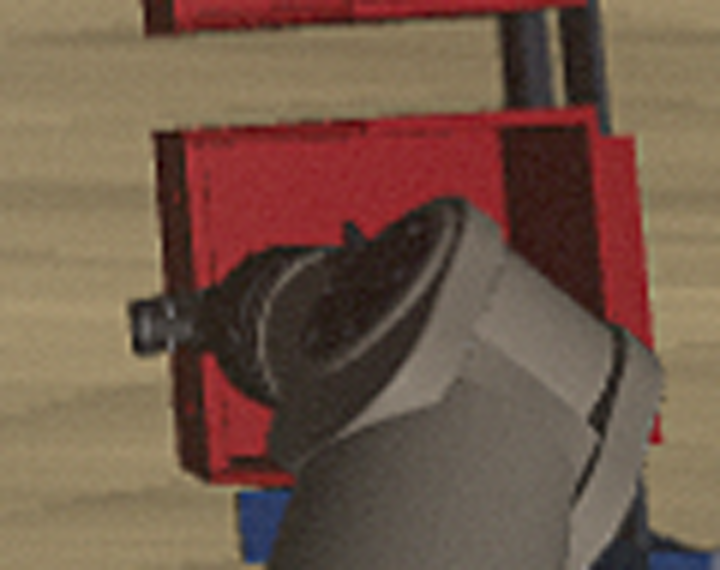

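Request:
apply_moves(
  increments=[
    [0,0,0,0,0,0,-1],
    [0,0,0,0,0,0,-1],
    [0,0,0,0,0,0,-1],
    [0,0,0,0,0,0,-1],
    [0,0,9,0,0,0,-1],
    [0,0,9,0,0,0,-1],
    [0,0,9,0,0,0,-1],
    [0,0,0,0,0,0,-1],
  ],
)

```text
t: 12.65
eef_pos: [0.4208, -0.26, 0.098]
tool_rot: [-0.004, 0.678, 0.735, -0.001]
contact_force: [0.1, -0.4, 0.2]
gripper_width: 0.998
```

```bash
python3 - <<'E'
from h import *
st()
b=imaging.read_camera("wrist");a=imaging.read_camera("scene")
cv2.imwrite("pics/w7.png",b[:,:,::-1])
cv2.imwrite("pics/s7.png",cv2.resize(a[170:270,110:230],None,fx=6,fy=6,interpolation=cv2.INTER_CUBIC)[:,:,::-1])
E
```

```text
12.65 tcp [ 0.4208 -0.26    0.098 ] grasp [ 0.4209 -0.2601  0.1167] F [ 0.1191 -0.3958  0.1839] w 0.997759341789622
[[-0.0808  0.9967 -0.007 ]
 [ 0.9967  0.0809  0.0045]
 [ 0.0051 -0.0066 -1.    ]]
```

View pics/w7.png

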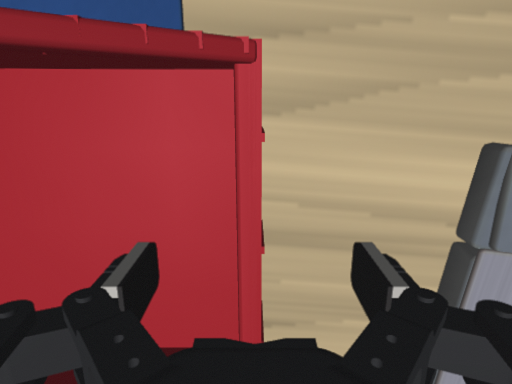

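View pics/s7.png

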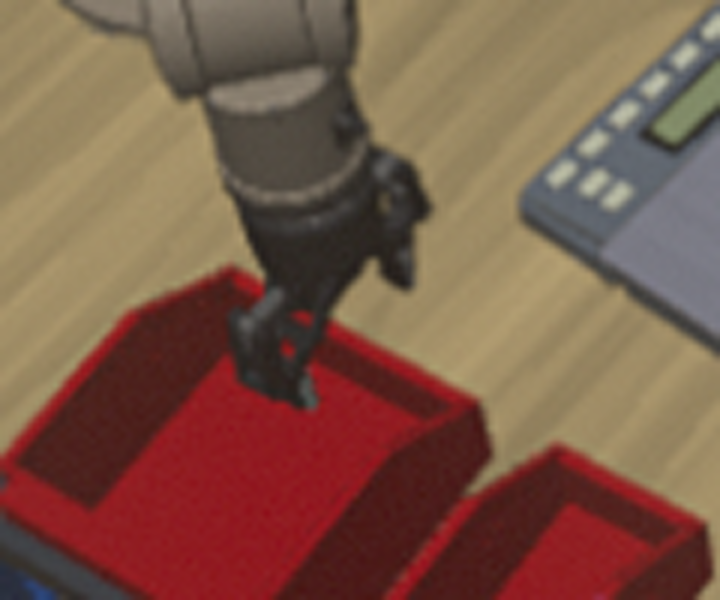

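Request:
apply_moves(
  increments=[
    [-1.5,0,3,0,0,0,1],
    [0,0,0,0,0,0,1],
    [0,0,0,0,0,0,1],
    [0,0,0,0,0,0,1],
    [0,0,0,0,0,0,1],
    [0,0,0,0,0,0,1],
    [0,0,0,0,0,0,1],
    [0,0,0,0,0,0,1],
  ],
  grip_force=60,
)

```text
t: 13.75
eef_pos: [0.4221, -0.2623, 0.0964]
tool_rot: [-0.003, 0.678, 0.735, -0.0]
contact_force: [-0.9, 0.5, 1.2]
gripper_width: 0.102
```

```bash
python3 - <<'E'
from h import *
o=st();print(o['torque'])
S=imaging.get_calibration("scene")
for z in(.08,.1,.115,.13,.14,.15): print(z,onz(S,161.5,238,z))
b=imaging.read_camera("wrist")
cv2.imwrite("pics/w8.png",b[:,:,::-1])
E
```

```text
13.75 tcp [ 0.4221 -0.2623  0.0964] grasp [ 0.4222 -0.2624  0.1151] F [-0.9321  0.4519  1.2236] w 0.10183026649072274
[[-0.0813  0.9967 -0.0039]
 [ 0.9967  0.0813  0.0033]
 [ 0.0036 -0.0037 -1.    ]]
[-0.1043  0.0334  0.0892]
0.08 [ 0.3982 -0.2857  0.08  ]
0.1 [ 0.4094 -0.2927  0.1   ]
0.115 [ 0.4177 -0.2979  0.115 ]
0.13 [ 0.4261 -0.3032  0.13  ]
0.14 [ 0.4317 -0.3067  0.14  ]
0.15 [ 0.4373 -0.3102  0.15  ]
```

View pics/w8.png

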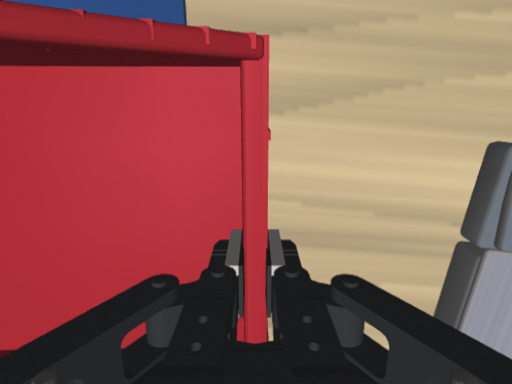

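Request:
apply_moves(
  increments=[
    [0,0,-4,0,0,0,1],
    [0,0,-6,0,0,0,1],
    [0,0,-7,0,0,0,1],
    [0,0,-7,0,0,0,1],
    [0,0,-7,0,0,0,1],
    [0,0,-7,0,0,0,1],
    [0,0,-7,0,0,0,1],
    [0,0,-5,0,0,0,1],
  ],
)

```text
t: 14.8
eef_pos: [0.4213, -0.2616, 0.1493]
tool_rot: [-0.004, 0.678, 0.735, -0.0]
contact_force: [-0.5, -0.4, -2.6]
gripper_width: 0.103
```

```bash
python3 - <<'E'
from h import *
o=st();print(o['torque'])
a=imaging.read_camera("scene");b=imaging.read_camera("wrist")
cv2.imwrite("pics/l9.png",np.vstack([cv2.resize(a[170:310,80:260],(540,420)),cv2.copyMakeBorder(cv2.resize(b,(236,177)),0,0,0,304,cv2.BORDER_CONSTANT)])[:,:,::-1])
E
```

```text
14.8 tcp [ 0.4213 -0.2616  0.1493] grasp [ 0.4214 -0.2616  0.168 ] F [-0.4526 -0.4191 -2.5994] w 0.10271905342703493
[[-0.0803  0.9968 -0.0058]
 [ 0.9968  0.0803  0.0052]
 [ 0.0056 -0.0053 -1.    ]]
[0.2487 0.0261 0.056 ]
```

View pics/l9.png

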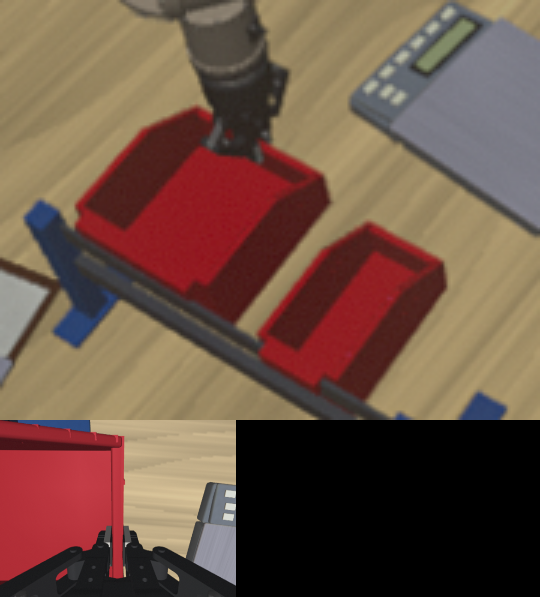

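Request:
apply_moves(
  increments=[
    [25,0,0,0,0,0,1],
    [40,0,0,0,0,0,1],
    [40,0,0,0,0,3,1],
    [45,25,0,0,0,3,1],
    [45,30,0,0,0,0,1],
    [45,30,0,0,0,0,1],
    [45,30,0,0,0,0,1],
    [40,25,0,0,0,0,1],
  ],
)

```text
t: 15.9
eef_pos: [0.56, 0.0653, 0.1495]
tool_rot: [-0.003, 0.72, 0.694, 0.0]
contact_force: [-0.0, -0.3, -2.2]
gripper_width: 0.102
```

```bash
python3 - <<'E'
from h import *
o=st([.572,.108,.0555]);print(o['torque'])
S=imaging.get_calibration("scene");T=imaging.get_calibration("top")
a=imaging.read_camera("scene");t=imaging.read_camera("top")
cv2.imwrite("pics/s10.png",cv2.resize(a[130:260,130:310],(720,520))[:,:,::-1])
cv2.imwrite("pics/t10.png",cv2.resize(t[130:270,200:330],None,fx=4.2,fy=4.2)[:,:,::-1])
E
```

```text
15.9 tcp [0.56   0.0653 0.1495] grasp [0.56   0.0652 0.1682] F [-0.0248 -0.2575 -2.2037] w 0.1019819931303951
[[ 0.0375  0.9993 -0.0038]
 [ 0.9993 -0.0375  0.0046]
 [ 0.0045 -0.004  -1.    ]]
tool delta mm [42.6653 10.8076 94.1669]
[ 0.162  -0.052   0.0489]
```

View pics/s10.png

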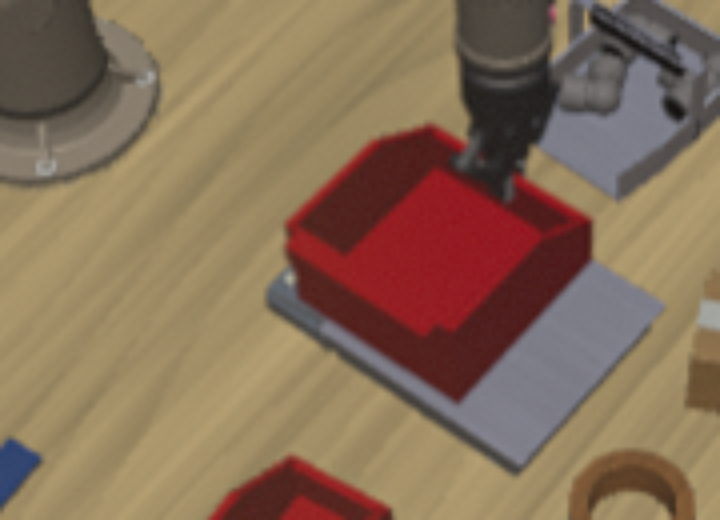

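View pics/t10.png

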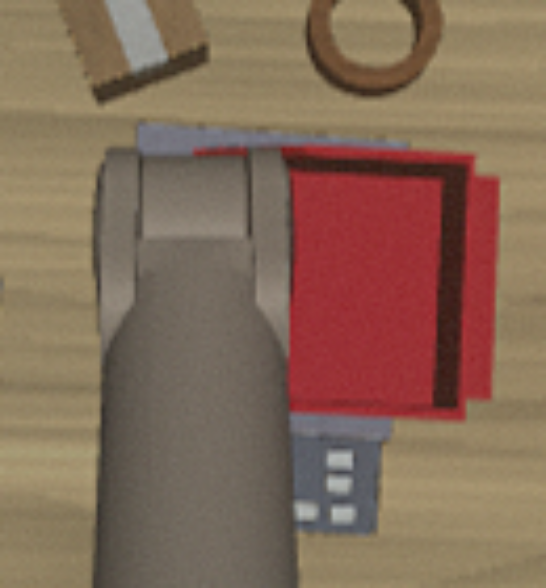

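Request:
apply_moves(
  increments=[
    [22,6,0,0,0,0,1],
    [21,5,0,0,0,0,1],
    [0,0,15,0,0,0,1],
    [0,0,20,0,0,0,1],
    [0,0,20,0,0,0,1],
    [0,0,15,0,0,0,1],
    [0,0,8,0,0,0,1],
    [0,0,0,0,0,0,1],
  ],
)

```text
t: 17.0
eef_pos: [0.5713, 0.1106, 0.0649]
tool_rot: [-0.003, 0.719, 0.695, -0.001]
contact_force: [0.7, 0.1, -2.0]
gripper_width: 0.106
```

```bash
python3 - <<'E'
from h import *
o=st([.572,.108,.0555]);print(o['torque'])
S=imaging.get_calibration("scene");T=imaging.get_calibration("top")
a=imaging.read_camera("scene");t=imaging.read_camera("top")
cv2.imwrite("pics/s11.png",cv2.resize(a[130:260,180:310],(624,624)[:2])[:600,:,::-1])
cv2.imwrite("pics/t11.png",cv2.resize(t[130:270,200:330],None,fx=4.2,fy=4.2)[:,:,::-1])
E
```

```text
17.0 tcp [0.5713 0.1106 0.0649] grasp [0.5714 0.1106 0.0836] F [ 0.6923  0.1253 -2.0092] w 0.10645439349009819
[[ 0.0335  0.9994 -0.0063]
 [ 0.9994 -0.0335  0.0027]
 [ 0.0024 -0.0064 -1.    ]]
tool delta mm [-2.6051  0.8226  9.3832]
[ 0.2392 -0.0629 -0.014 ]
```

View pics/s11.png

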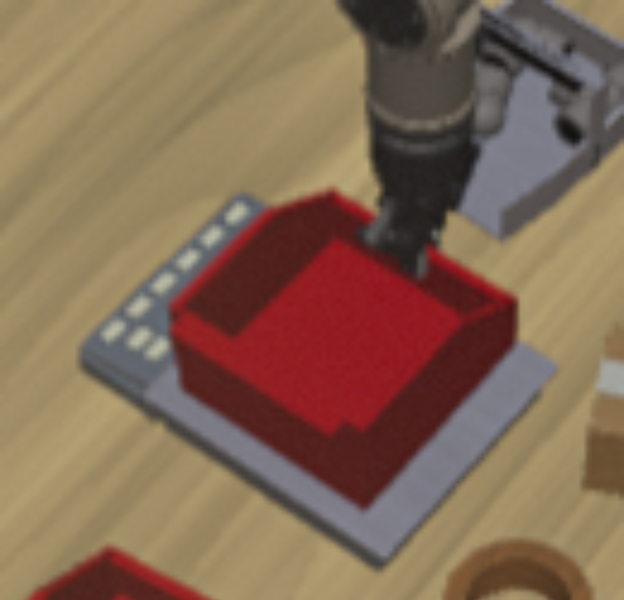

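View pics/t11.png

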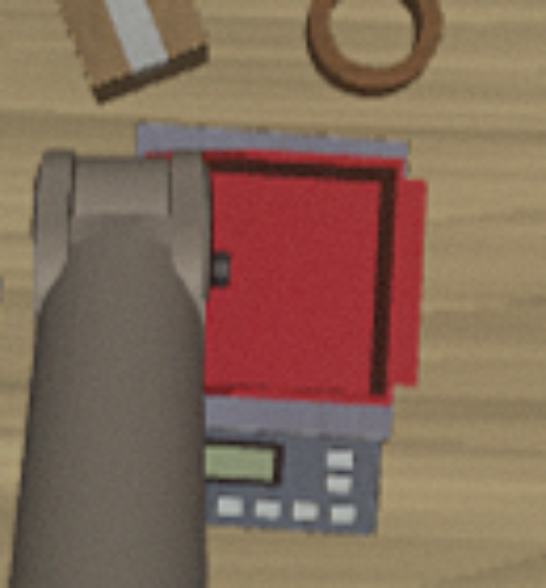

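```bash
python3 - <<'E'
from h import *
T=imaging.get_calibration("top")
a=onz(T,296.9,168.1,.1745);b=onz(T,292.9,226.4,.1745);print(a,b,np.linalg.norm(a-b))
d=(a-b)/np.linalg.norm(a-b);m=(a+b)/2;n=np.array([-d[1],d[0],0]);print("centre",m+n*.095, np.degrees(np.arctan2(d[1],d[0])))
E
```

```text
[ 0.65300493 -0.08063674  0.1745    ] [ 0.47568825 -0.07145169  0.1745    ] 0.17755441777212677
centre [0.56926103 0.01882859 0.1745    ] -2.9652887037197084
```

Request:
apply_moves(
  increments=[
    [-1,0,4,0,0,0,1],
    [0,0,3,0,0,0,1],
    [0,0,1.5,0,0,0,1],
    [0,0,1,0,0,0,1],
    [0,0,0.5,0,0,0,1],
    [0,0,0,0,0,0,1],
    [0,0,0,0,0,0,1],
    [0,0,0,0,0,0,1],
  ],
)

```text
t: 18.1
eef_pos: [0.5733, 0.1104, 0.0568]
tool_rot: [-0.002, 0.719, 0.695, 0.001]
contact_force: [0.2, 0.7, -2.5]
gripper_width: 0.105
```

```bash
python3 - <<'E'
from h import *
o=st([.572,.108,.0555]);print(o['torque'])
E
```

```text
18.1 tcp [0.5733 0.1104 0.0568] grasp [0.5734 0.1103 0.0755] F [ 0.2297  0.6593 -2.4818] w 0.10479944895119409
[[ 0.033   0.9995 -0.0018]
 [ 0.9994 -0.033   0.0044]
 [ 0.0043 -0.0019 -1.    ]]
tool delta mm [-2.4166 -1.2423  1.3078]
[0.2532 0.0154 0.0101]
```

Request:
apply_moves(
  increments=[
    [0,0,1,0,0,0,1],
    [0,0,1,0,0,0,1],
    [0,0,1,0,0,0,1],
    [0,0,0.5,0,0,0,1],
    [0,0,0,0,0,0,1],
    [0,0,0,0,0,0,1],
    [0,0,0,0,0,0,1],
    [0,0,0,0,0,0,1],
  ],
)

```text
t: 19.1
eef_pos: [0.5736, 0.1106, 0.0554]
tool_rot: [-0.003, 0.719, 0.695, 0.001]
contact_force: [-1.1, 0.6, 0.7]
gripper_width: 0.106
```

```bash
python3 - <<'E'
from h import *
o=st([.572,.108,.0555]);print(o['torque'])
E
```

```text
19.1 tcp [0.5736 0.1106 0.0554] grasp [0.5737 0.1105 0.0741] F [-1.1427  0.5769  0.7092] w 0.10575904301429691
[[ 0.0328  0.9995 -0.0017]
 [ 0.9994 -0.0327  0.0055]
 [ 0.0054 -0.0019 -1.    ]]
tool delta mm [-2.6737 -1.5387 -0.0729]
[-0.1225  0.2859 -0.0673]
```

Request:
apply_moves(
  increments=[
    [0,0,0,0,0,0,-1],
    [0,0,0,0,0,0,-1],
    [0,0,0,0,0,0,-1],
    [0,0,0,0,0,0,-1],
    [0,0,-20,0,0,0,-1],
    [0,0,-50,0,0,0,-1],
    [0,0,-55,0,0,1.5,-1],
    [50,-20,-20,0,0,1.5,-1],
  ],
)

```text
t: 20.1
eef_pos: [0.5576, 0.1562, 0.2032]
tool_rot: [-0.002, 0.74, 0.673, -0.0]
contact_force: [0.3, 1.4, -0.6]
gripper_width: 0.997
```

Request:
apply_moves(
  increments=[
    [50,-20,0,0,0,0,-1],
    [50,-20,0,0,0,0,-1],
    [50,-18,0,0,0,0,-1],
    [25,-4,0,0,0,0,-1],
    [0,0,0,0,0,0,-1],
    [0,0,0,0,0,0,-1],
    [0,0,0,0,0,0,-1],
    [0,0,0,0,0,0,-1],
  ],
)

```text
t: 21.1
eef_pos: [0.5134, 0.3397, 0.2072]
tool_rot: [-0.001, 0.741, 0.671, 0.002]
contact_force: [0.9, -0.9, -0.1]
gripper_width: 1.001
```

```bash
python3 - <<'E'
from h import *
c=imaging.get_calibration("wrist")
o=st([.509,.3475,.05])
b=imaging.read_camera("wrist").copy()
for p in [(.5098,.3476,.112),(.5896,.3415,.112),(.4299,.3536,.112)]:
    u=proj(c,p);print(u);cv2.circle(b,tuple(int(round(x)) for x in u),3,(0,255,0),-1)
cv2.imwrite("pics/w12.png",b[:,:,::-1])
t=imaging.read_camera("top")
cv2.imwrite("pics/t12.png",cv2.resize(t[130:270,120:330],None,fx=3.6,fy=3.6)[:,:,::-1])
E
```

```text
21.1 tcp [0.5134 0.3397 0.2072] grasp [0.5134 0.3396 0.2259] F [ 0.9145 -0.8665 -0.0767] w 1.0013855795648765
[[ 0.099   0.9951  0.0023]
 [ 0.9951 -0.099   0.0043]
 [ 0.0045  0.0018 -1.    ]]
tool delta mm [  6.6564  -5.4441 157.2072]
[260.9633 176.9099]
[262.5154 260.1463]
[259.0304  79.3338]
```

View pics/w12.png

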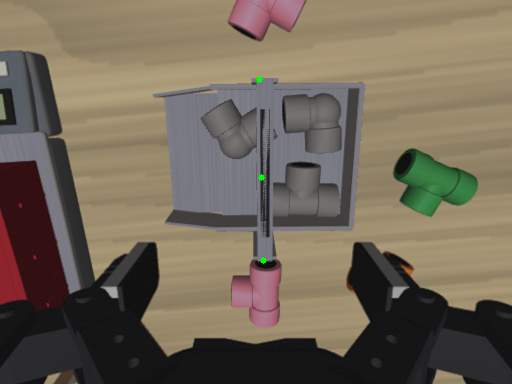

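View pics/t12.png

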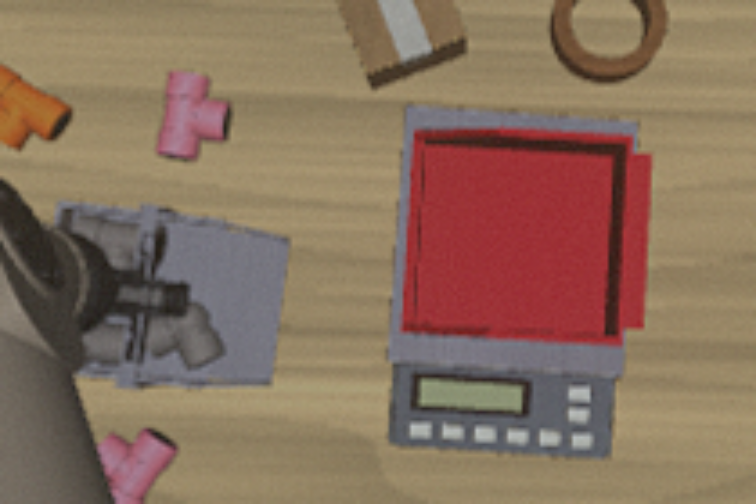

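Request:
apply_moves(
  increments=[
    [7.5,-5,30,0,0,0,-1],
    [0,0,45,0,0,0,-1],
    [0,0,45,0,0,0,-1],
    [0,0,32,0,0,0,-1],
    [0,0,4,0,0,0,-1],
    [0,0,0,0,0,0,-1],
    [0,0,0,0,0,0,-1],
    [0,0,0,0,0,0,-1],
  ],
)

```text
t: 22.2
eef_pos: [0.5142, 0.35, 0.0528]
tool_rot: [-0.001, 0.742, 0.67, 0.007]
contact_force: [-0.5, 1.0, -0.3]
gripper_width: 1.002
```

```bash
python3 - <<'E'
from h import *
o=st([.509,.3475,.05])
b=imaging.read_camera("wrist")
cv2.imwrite("pics/w13.png",b[:,:,::-1])
t=imaging.read_camera("scene")
cv2.imwrite("pics/s13.png",cv2.resize(t[100:200,230:340],None,fx=5,fy=5)[:,:,::-1])
E
```

```text
22.2 tcp [0.5142 0.35   0.0528] grasp [0.514  0.3498 0.0715] F [-0.4587  0.9851 -0.3002] w 1.0019698456684283
[[ 0.1013  0.9948  0.01  ]
 [ 0.9948 -0.1014  0.0113]
 [ 0.0122  0.0088 -0.9999]]
tool delta mm [-3.0846 -4.9248  2.7584]
```

View pics/w13.png

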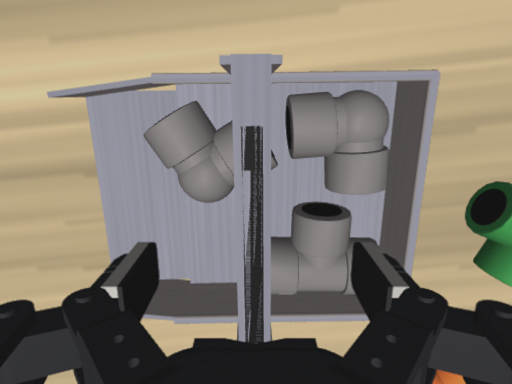

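View pics/s13.png

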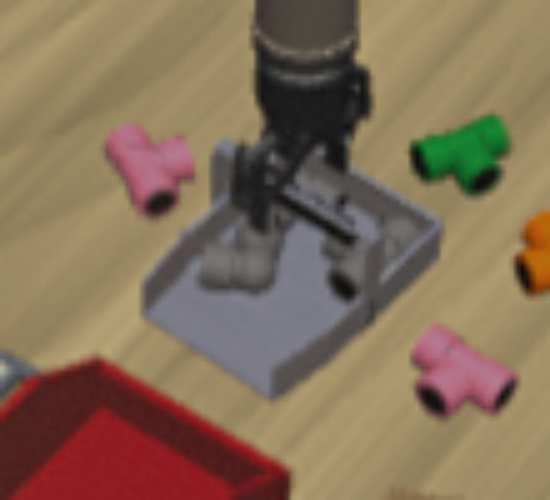

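Request:
apply_moves(
  increments=[
    [-1,-3,4,0,0,0,1],
    [0,0,0,0,0,0,1],
    [0,0,0,0,0,0,1],
    [0,0,0,0,0,0,1],
    [0,0,0,0,0,0,1],
    [0,0,0,0,0,0,1],
    [0,0,0,0,0,0,1],
    [0,0,0,0,0,0,1],
  ],
  grip_force=90,
)

```text
t: 23.3
eef_pos: [0.511, 0.3497, 0.049]
tool_rot: [-0.001, 0.742, 0.671, 0.008]
contact_force: [0.3, 0.7, 0.9]
gripper_width: 0.15
```

```bash
python3 - <<'E'
from h import *
o=st([.509,.3475,.05]);print(o['torque'])
E
```

```text
23.3 tcp [0.511  0.3497 0.049 ] grasp [0.5108 0.3495 0.0677] F [0.3384 0.6816 0.9221] w 0.15011851359111933
[[ 0.1003  0.9949  0.0104]
 [ 0.9949 -0.1004  0.0115]
 [ 0.0124  0.0092 -0.9999]]
tool delta mm [-2.348  -1.7863 -1.0224]
[-0.3451  0.0413  0.0249]
```

Request:
apply_moves(
  increments=[
    [0,0,-5,0,0,0,1],
    [0,0,-12,0,0,0,1],
    [0,0,-22,0,0,0,1],
    [0,0,-28,0,0,0,1],
    [0,0,-30,0,0,0,1],
    [0,0,-28,0,0,0,1],
    [0,0,-20,0,0,0,1],
    [0,0,-8,0,0,0,1],
  ],
)

```text
t: 24.3
eef_pos: [0.5054, 0.3447, 0.2057]
tool_rot: [-0.001, 0.742, 0.67, 0.003]
contact_force: [0.9, 0.6, -5.5]
gripper_width: 0.146
```

```bash
python3 - <<'E'
from h import *
o=st([.577,.18,.2]);print(o['torque'])
t=imaging.read_camera("scene")
cv2.imwrite("pics/s14.png",cv2.resize(t[60:200,200:340],None,fx=4,fy=4)[:,:,::-1])
E
```

```text
24.3 tcp [0.5054 0.3447 0.2057] grasp [0.5054 0.3446 0.2244] F [ 0.9201  0.6252 -5.4605] w 0.14620287856573422
[[ 0.1024  0.9947  0.0021]
 [ 0.9947 -0.1024  0.0054]
 [ 0.0056  0.0016 -1.    ]]
tool delta mm [-156.4942   88.0439    4.9559]
[-0.0628 -0.0856 -0.0717]
```

View pics/s14.png

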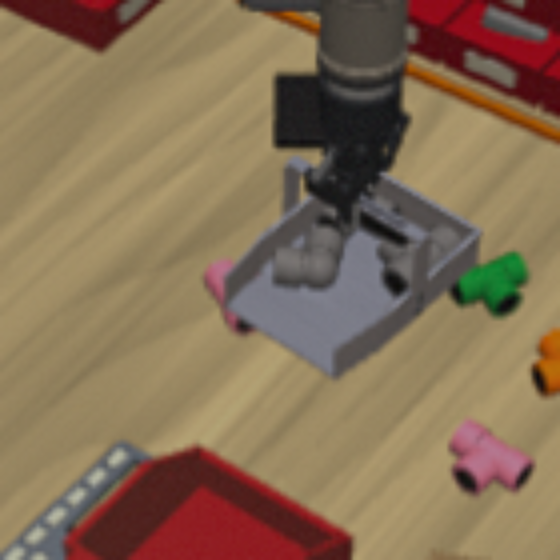

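Request:
apply_moves(
  increments=[
    [-8,4,0,0,0,0,1],
    [-16,9,0,0,0,-0.7,1],
    [-24,13,0,0,0,-0.7,1],
    [-28,16,0,0,0,-0.7,1],
    [-28,16,0,0,0,-0.7,1],
    [-24,14,0,0,0,0,1],
    [-16,10,0,0,0,0,1],
    [-8,6,0,0,0,0,1],
  ],
)

```text
t: 25.35
eef_pos: [0.5799, 0.1762, 0.1971]
tool_rot: [-0.002, 0.725, 0.688, -0.005]
contact_force: [0.6, 0.7, -5.7]
gripper_width: 0.142
```

```bash
python3 - <<'E'
from h import *
o=st([.577,.17,.2]);print(o['torque'])
t=imaging.read_camera("scene")
cv2.imwrite("pics/s15.png",cv2.resize(t[90:250,190:330],None,fx=3.7,fy=3.7)[:,:,::-1])
t=imaging.read_camera("top")
cv2.imwrite("pics/t15.png",cv2.resize(t[130:270,150:330],None,fx=4,fy=4)[:,:,::-1])
E
```

```text
25.35 tcp [0.5799 0.1762 0.1971] grasp [0.5801 0.1762 0.2158] F [ 0.6192  0.6882 -5.7419] w 0.14198887170709087
[[ 0.0522  0.9986 -0.0097]
 [ 0.9986 -0.0523 -0.0034]
 [-0.0039 -0.0095 -0.9999]]
tool delta mm [-6.3354 -2.6283 -2.8918]
[ 0.012  -0.0654 -0.0129]
```

View pics/s15.png

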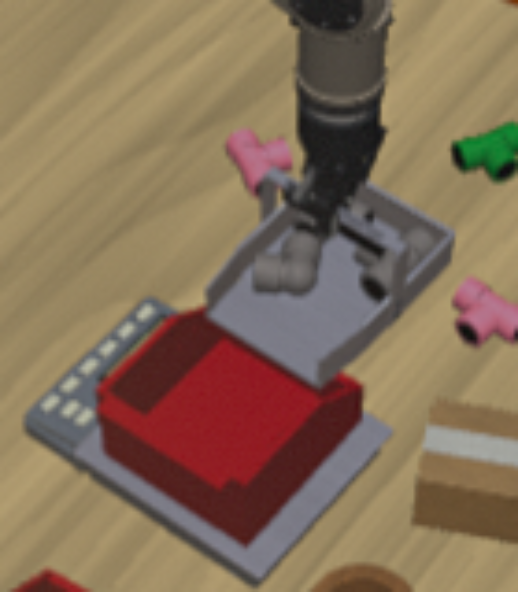

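View pics/t15.png

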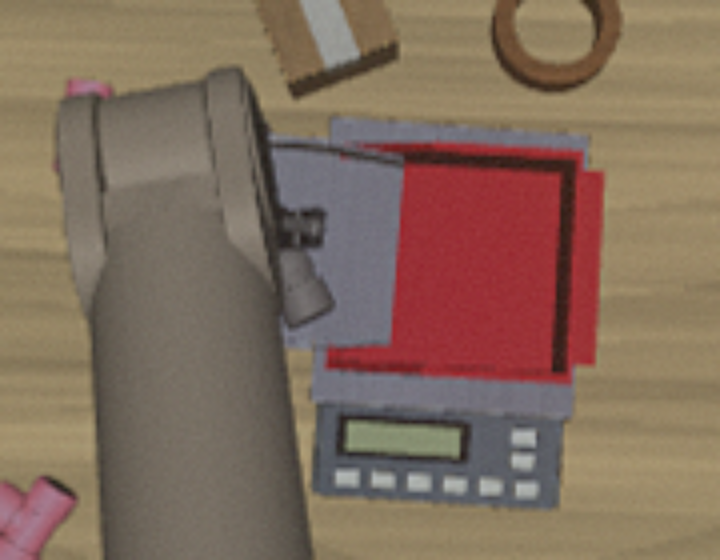

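Request:
apply_moves(
  increments=[
    [-4,-4,-5,-0.3,3,0,1],
    [-4.7,-4,-9.2,-0.3,5,0,1],
    [-3.8,0,-7.4,0,4,0,1],
    [-3.8,0,-7.4,0,4,0,1],
    [-2.8,0,-5.5,0,3,0,1],
    [-2.8,0,-5.5,0,3,0,1],
    [-2.8,0,-5.5,0,3,0,1],
    [-2.8,0,-5.5,0,3,0,1],
  ],
)

```text
t: 26.45
eef_pos: [0.566, 0.1529, 0.2417]
tool_rot: [-0.173, 0.695, 0.675, 0.178]
contact_force: [-0.8, 0.3, -4.6]
gripper_width: 0.143
```

```bash
python3 - <<'E'
from h import *
o=st();print(o['torque'],o['q'])
t=imaging.read_camera("scene")
cv2.imwrite("pics/s16.png",cv2.resize(t[90:250,190:330],None,fx=3.7,fy=3.7)[:,:,::-1])
E
```

```text
26.45 tcp [0.566  0.1529 0.2417] grasp [0.5658 0.1439 0.2581] F [-0.8156  0.3177 -4.6352] w 0.143415536722096
[[ 0.0253  0.9996  0.0145]
 [ 0.8766 -0.0292  0.4803]
 [ 0.4805  0.0006 -0.877 ]]
[-1.0071  0.0393  0.015 ] [-0.3759  0.2973  0.3736  1.8498 -0.6951  1.1005  1.8758]
```

View pics/s16.png

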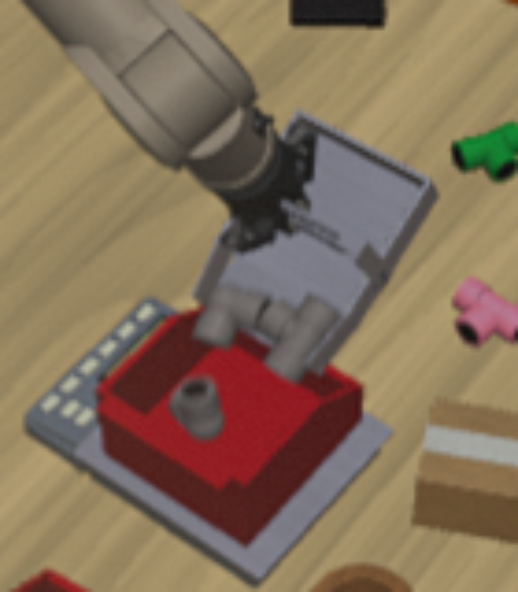

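Request:
apply_moves(
  increments=[
    [-2.8,0,-5.5,0,3,0,1],
    [-2.8,0,-5.5,0,3,0,1],
    [-2.8,0,-5.5,0,3,0,1],
    [-2.8,0,-5.5,0,3,0,1],
    [0,0,0,0,0,0,1],
    [0,0,0,0,0,0,1],
    [0,0,0,0,0,0,1],
    [0,0,0,0,0,0,1],
  ],
)

```text
t: 27.5
eef_pos: [0.5658, 0.1368, 0.2549]
tool_rot: [-0.242, 0.668, 0.658, 0.249]
contact_force: [0.7, 0.6, -3.7]
gripper_width: 0.145
```

```bash
python3 - <<'E'
from h import *
o=st();print(o['torque'],o['q'])
t=imaging.read_camera("scene")
cv2.imwrite("pics/s17.png",cv2.resize(t[90:250,190:330],None,fx=3.7,fy=3.7)[:,:,::-1])
t=imaging.read_camera("wrist")
cv2.imwrite("pics/w17.png",t[:,:,::-1])
E
```

```text
27.5 tcp [0.5658 0.1368 0.2549] grasp [0.5655 0.1246 0.2691] F [ 0.6745  0.648  -3.7265] w 0.14469379654567133
[[ 0.0104  0.9998  0.0148]
 [ 0.7589 -0.0175  0.651 ]
 [ 0.6511  0.0044 -0.7589]]
[-1.4314  0.0453  0.0446] [-0.2148  0.3431  0.353   1.8613 -0.8919  1.2243  2.1168]
```

View pics/s17.png

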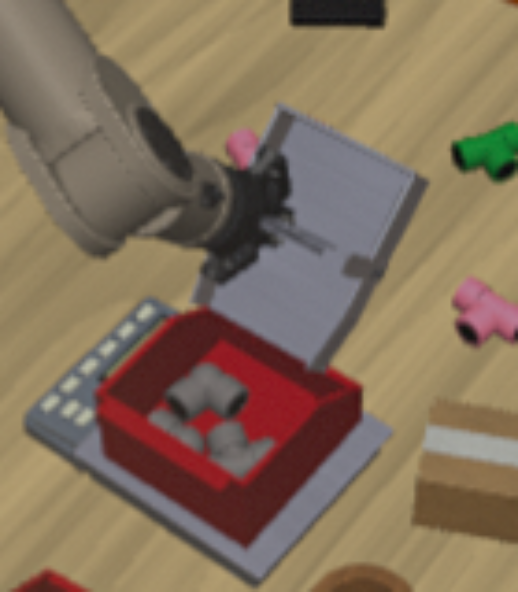

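View pics/w17.png

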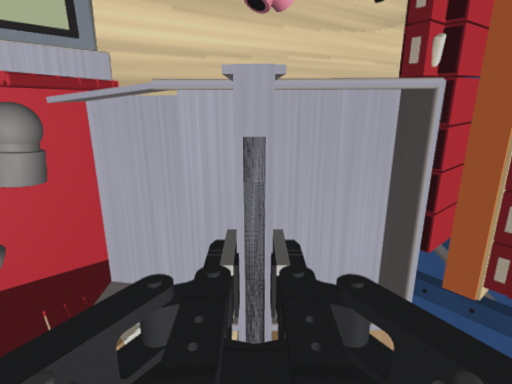

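Request:
apply_moves(
  increments=[
    [13,0,-15,0,0,0,1],
    [20,0,-15,0,-4,0,1],
    [20,0,0,0,-8,0,1],
    [20,0,5,0,-8,0,1],
    [25,0,10,0,-8,0,1],
    [25,-10,10,0,-8,0,1],
    [25,-10,0,0,-4,0,1],
    [25,-10,0,0,0,0,1],
  ],
)

```text
t: 28.6
eef_pos: [0.5405, 0.284, 0.3265]
tool_rot: [0.005, 0.72, 0.694, 0.004]
contact_force: [-0.1, -0.7, -4.7]
gripper_width: 0.145
```

```bash
python3 - <<'E'
from h import *
o=st([.511,.35,.049]);print(o['torque'],o['q'])
t=imaging.read_camera("scene")
cv2.imwrite("pics/s18.png",cv2.resize(t[60:250,190:340],None,fx=3.1,fy=3.1)[:,:,::-1])
E
```

```text
28.6 tcp [0.5405 0.284  0.3265] grasp [0.5403 0.2841 0.3452] F [-0.1212 -0.6713 -4.6546] w 0.14549650637804684
[[ 0.0362  0.9993  0.0122]
 [ 0.9993 -0.0362 -0.0022]
 [-0.0017  0.0122 -0.9999]]
tool delta mm [ 65.316  -35.2734 277.0269]
[-0.0265  0.0039 -0.0193] [-0.845   0.2764  0.326   1.5696 -0.0825  1.3009  1.0253]
```

View pics/s18.png

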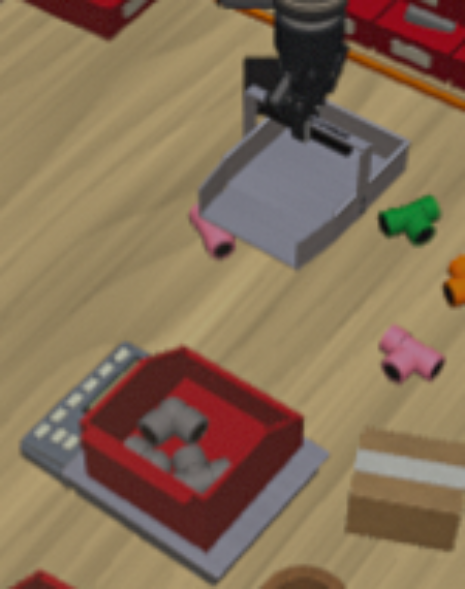

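Request:
apply_moves(
  increments=[
    [15,-8,20,0,0.8,2,1],
    [25,-12,40,0,0,1.7,1],
    [25,-11,45,0,0,0,1],
    [0,0,40,0,0,0,1],
    [0,0,35,0,0,0,1],
    [0,0,25,0,0,0,1],
    [0,0,15,0,0,0,1],
    [0,0,0,0,0,0,1],
  ],
)

```text
t: 29.65
eef_pos: [0.5145, 0.3682, 0.1131]
tool_rot: [-0.006, 0.744, 0.668, 0.015]
contact_force: [-0.3, 0.2, -3.8]
gripper_width: 0.148
```

```bash
python3 - <<'E'
from h import *
o=st([.511,.35,.049]);print(o['torque'])
t=imaging.read_camera("wrist")
cv2.imwrite("pics/w19.png",t[:,:,::-1])
t=imaging.read_camera("top")
cv2.imwrite("pics/t19.png",cv2.resize(t[130:290,80:310],None,fx=3.4,fy=3.4)[:,:,::-1])
E
```

```text
29.65 tcp [0.5145 0.3682 0.1131] grasp [0.5142 0.3676 0.1318] F [-0.3367  0.1896 -3.8054] w 0.14763603324932414
[[ 0.1069  0.9942  0.0144]
 [ 0.9938 -0.1073  0.0302]
 [ 0.0316  0.0111 -0.9994]]
tool delta mm [-20.4624  -2.192   63.5048]
[-0.0987  0.0398 -0.0191]
```

View pics/t19.png

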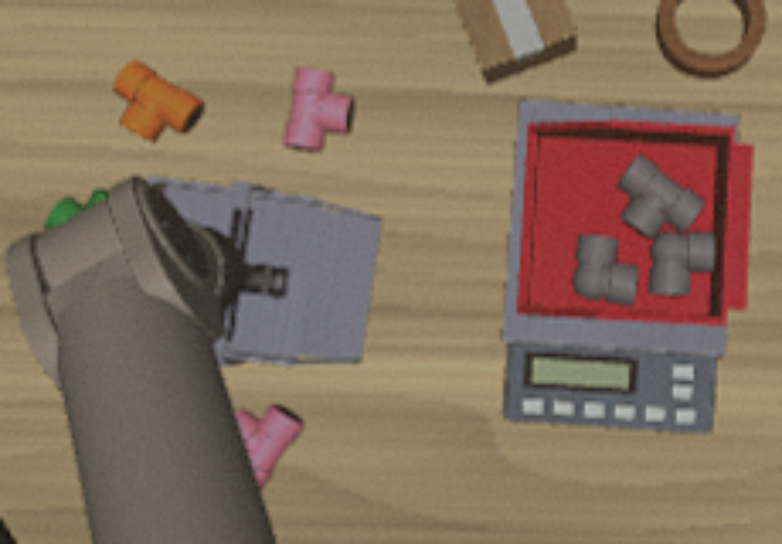

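View pics/w19.png

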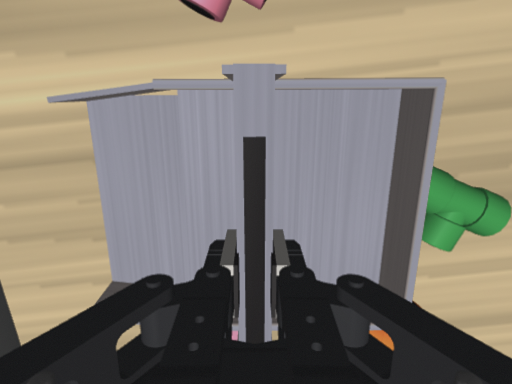

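Request:
apply_moves(
  increments=[
    [-10,-1,5,0,-1.1,0,1],
    [-10,-1,10,0,0,0,1],
    [0,0,14,0,0,0,1],
    [0,0,12,0,0,0,1],
    [0,0,8,0,0,0,1],
    [0,0,4,0,0,0,1],
    [0,0,0,0,0,0,1],
    [0,0,0,0,0,0,1],
  ],
)

```text
t: 30.75
eef_pos: [0.5134, 0.3494, 0.0595]
tool_rot: [0.0, 0.744, 0.668, 0.011]
contact_force: [-0.8, -0.1, -3.4]
gripper_width: 0.149
```

```bash
python3 - <<'E'
from h import *
o=st([.511,.35,.049]);print(o['torque'])
E
```

```text
30.75 tcp [0.5134 0.3494 0.0595] grasp [0.5131 0.3491 0.0782] F [-0.8154 -0.0923 -3.4265] w 0.14851242958864266
[[ 0.1077  0.994   0.0171]
 [ 0.9941 -0.108   0.0141]
 [ 0.0158  0.0154 -0.9998]]
tool delta mm [ 0.1854 -2.5912 10.4754]
[-0.0773  0.0386  0.0022]
```

Request:
apply_moves(
  increments=[
    [0,0,3,0.3,-0.2,0,1],
    [0,0,3,0,0,0,1],
    [0,0,1.5,0,0,0,1],
    [0,0,1,0,0,0,1],
    [0,0,1,0,0,0,1],
    [0,0,1,0,0,0,1],
    [0,0,0,0,0,0,1],
    [0,0,0,0,0,0,1],
  ],
)

```text
t: 31.75
eef_pos: [0.5142, 0.3501, 0.0496]
tool_rot: [-0.0, 0.744, 0.668, 0.009]
contact_force: [-1.6, -0.3, -2.2]
gripper_width: 0.141
```

```bash
python3 - <<'E'
from h import *
o=st([.511,.35,.049]);print(o['torque'])
E
```

```text
31.75 tcp [0.5142 0.3501 0.0496] grasp [0.5139 0.3499 0.0683] F [-1.6346 -0.2821 -2.1961] w 0.14137493829149828
[[ 0.1077  0.9941  0.0124]
 [ 0.9941 -0.1078  0.0123]
 [ 0.0136  0.011  -0.9998]]
tool delta mm [-0.4978 -3.1349  0.5693]
[-0.1601  0.1589 -0.0531]
```

Request:
apply_moves(
  increments=[
    [0,0,0.7,0,0,0,1],
    [0,0,0.5,0,0,0,1],
    [0,0,0,0,0,0,1],
    [0,0,0,0,0,0,1],
    [0,0,0,0,0,0,-1],
    [0,0,0,0,0,0,-1],
    [0,0,0,0,0,0,-1],
    [0,0,0,0,0,0,-1],
  ],
)

```text
t: 32.75
eef_pos: [0.5157, 0.3512, 0.0498]
tool_rot: [-0.0, 0.744, 0.668, 0.011]
contact_force: [0.2, 1.1, 0.5]
gripper_width: 0.973
```

Request:
apply_moves(
  increments=[
    [0,0,0,0,0,0,-1],
    [0,0,-15,0,0,0,-1],
    [0,0,-40,0,0,0,-1],
    [0,0,-50,0,0,0,-1],
    [0,0,-50,0,0,0,-1],
    [0,-50,-20,0,0,0,-1],
    [0,-40,0,0,0,0,-1],
    [0,0,0,0,0,0,-1],
  ],
)

```text
t: 33.75
eef_pos: [0.4228, 0.3589, 0.2362]
tool_rot: [-0.001, 0.745, 0.667, 0.014]
contact_force: [-0.6, 0.6, 0.3]
gripper_width: 0.998
```

```bash
python3 - <<'E'
from h import *
o=st()
T=imaging.read_camera("top");s=imaging.read_camera("scene")
cv2.imwrite("pics/t20.png",cv2.resize(T[90:310,80:440],None,fx=2.2,fy=2.2)[:,:,::-1])
cv2.imwrite("pics/s20.png",cv2.resize(s[60:310,90:370],None,fx=2.3,fy=2.3)[:,:,::-1])
E
```

```text
33.75 tcp [0.4228 0.3589 0.2362] grasp [0.4224 0.3585 0.2549] F [-0.6275  0.5956  0.2955] w 0.997973697447533
[[ 0.11    0.9937  0.0198]
 [ 0.9937 -0.1104  0.0203]
 [ 0.0224  0.0175 -0.9996]]
```

View pics/t20.png

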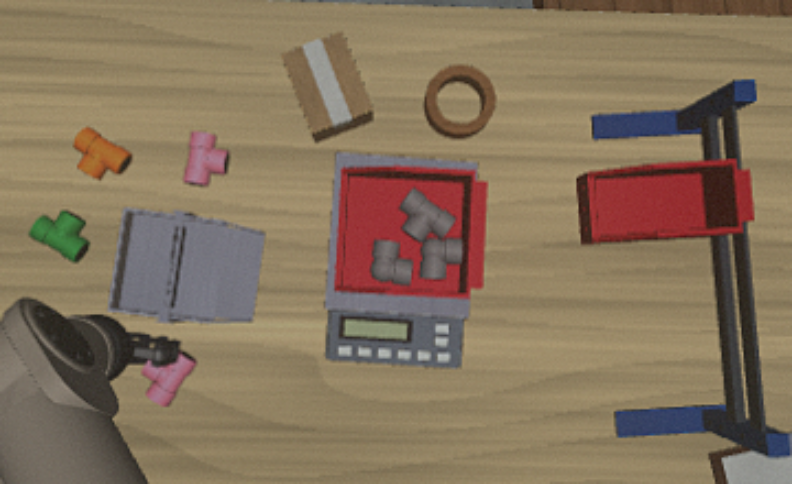

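View pics/s20.png

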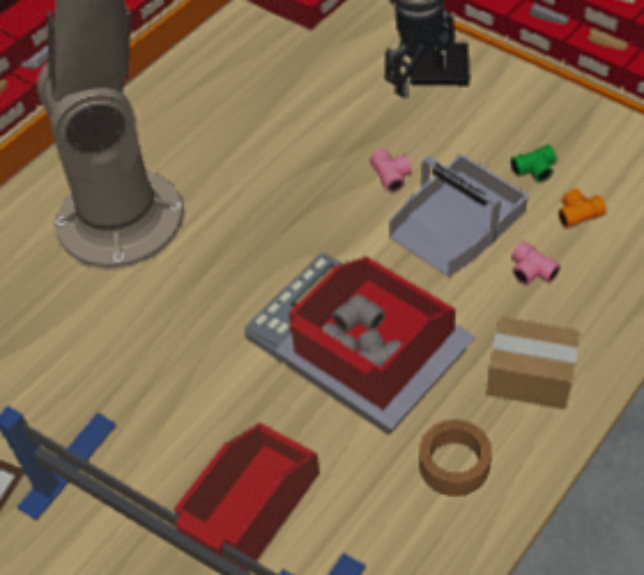

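```bash
python3 - <<'E'
from station import bot
print(bot.hand_in(), bot.get_obs()['t'])
E
```

```text
the job is handed in; nothing more can be done
the job is handed in; nothing more can be done
```

The job is done and handed in at about 34 s of the 61 s allowed. I lifted the wide bin off the rail by its front lip and set it upright in the middle of the scale. I then carried the tray over by its bar, tipped all three fittings into the bin, and put the empty tray back flat near where it started.

**Last checks (top and scene pictures after letting go):**
- All three grey fittings are in the bin, and the tray is empty and flat on the bench.
- The bin stands upright on the platform. I measured its centre at about (0.569, 0.019) just before setting it down, against the platform's (0.569, 0.018). After the pour I only checked it by eye.
- The narrow bin still hangs on the rail. The carton, tape roll and coloured tees look unmoved by eye.
- The gripper was open and touching nothing. The highest wrist force I read was about 6 N, but I could only read it at the end of each call.

**What disagreed:** the first two grips on the lip slipped off and a third try closed on nothing. The fingertips were about 20–35 mm higher than the stated tool point and bin height implied. I went lower and used the heights at which I gripped, and the lift off the rail after that held. The unseen peaks during those slips are the one thing I can't confirm.

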